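# Unstack the cut steel parts into their welding nests

## Task

Take the pile of cut steel parts on the welding bench apart and set each part in the dark locating nest of its own outline: the small hexagonal boss in the hexagonal nest, the round collar in the round nest, the square block in the square nest and the long square tube in the long nest, each lying flat on the nest's floor inside its rim. Set the parts down rather than dropping or toppling them, and leave the pliers and the hammer where they lie.

Things in the scene. Friction and masses are not known exactly. Their poses are not given: they have to be found in the camera images.
- tube_c (a point): Bottom of the pile: bare steel square hollow tube lying on the bench, 200 mm long, 40 mm wide, 40 mm high, wall 3 mm, about 0.7 kg. The point is its centre (20 mm above its underside). x runs along its length, y across it, z up. The collar and the block stand on it at the start, about 55 mm either side of its middle; which is at which end varies.
- collar_c (a point): Bare steel round collar, diameter 56 mm, 34 mm high, solid, with a dark bore 24 mm wide showing on top, about 0.54 kg, standing on one end of the tube and overhanging it at the sides. The point is its centre (17 mm above its underside), z up along its axis.
- block_c (a point): Bare steel square block, 54 x 54 mm and 34 mm high, solid, with a dark bore 24 mm wide showing on top, about 0.66 kg, standing on the other end of the tube and overhanging it at the sides. The point is its centre (17 mm above its underside); x and y square to its side faces, z up.
- hexnut_c (a point): Bare steel hexagonal boss, 36 mm across the flats (42 mm across the corners), 30 mm high, with a dark bore 18 mm wide showing on top, about 0.22 kg: the top of the pile, standing either on the collar or on the block. The point is its centre (15 mm above its underside). z up; x is square to one pair of flats (the other pairs at 60 and 120 degrees from it).
- round_nest: Dark steel nest with a round rim, 74 mm across inside, 86 mm outside. Bolted to the bench, cannot move; its place and turn differ each time. Floor plate 3 mm thick, round it a rim 6 mm wide whose top is 8 mm above the bench (5 mm above the floor plate). Origin: its centre, at bench level (underside); z up. 
- square_nest: Dark steel nest with a square rim, 72 x 72 mm inside, 84 mm outside, sides square to its x and y. Bolted to the bench, cannot move; its place and turn differ each time. Floor plate 3 mm thick, round it a rim 6 mm wide whose top is 8 mm above the bench (5 mm above the floor plate). Origin: its centre, at bench level (underside); z up. 
- hex_nest: Small dark steel nest with a hexagonal rim, 50 mm across the flats inside, 62 mm outside, so that the boss fits at any turn. Bolted to the bench, cannot move; its place and turn differ each time. Floor plate 3 mm thick, round it a rim 6 mm wide whose top is 8 mm above the bench (5 mm above the floor plate). Origin: its centre, at bench level (underside); z up. 
- long_nest: Long dark steel nest with a rectangular rim, inside 224 mm along its x and 58 mm along its y, outside 236 x 70 mm. Bolted to the bench, cannot move; its place and turn differ each time. Floor plate 3 mm thick, round it a rim 6 mm wide whose top is 8 mm above the bench (5 mm above the floor plate). Origin: its centre, at bench level (underside); z up. 
- pliers: Bystander: red-handled combination pliers, about 195 mm long, lying on the far part of the bench; not to be moved.
- hammer: Bystander: hammer, about 270 mm long, lying on the far part of the bench; not to be moved.
Not all that is in view belongs to the job. What is shaped like the part that bears collar_c but green, pink or yellow is not meant.

How it is judged:
At the end, for the whole second after the job is handed in: Every part released, at rest and flat on the floor of its own nest (height within 4 mm, boss, collar and block upright within 0.1 rad), its centre within 13 mm (boss, collar), 14 mm (block) or 16 mm (tube) of the nest's centre, the tube along the nest within 0.12 rad (horizontal distance between hexnut_c and hex_nest below 0.013 m and z of hexnut_c in the frame of hex_nest between 0.014 and 0.022 m and linear speed of each of hexnut, collar, block, tube below 0.02 m/s and contact force between the fingers and hexnut below 0.1 N and angle between each of hexnut_c, collar_c, block_c's own z axis and vertical below 0.1 rad and horizontal distance between collar_c and round_nest below 0.013 m and z of collar_c in the frame of round_nest between 0.016 and 0.024 m and contact force between the fingers and collar below 0.1 N and horizontal distance between block_c and square_nest below 0.014 m and z of block_c in the frame of square_nest between 0.016 and 0.024 m and contact force between the fingers and block below 0.1 N and horizontal distance between tube_c and long_nest below 0.016 m and z of tube_c in the frame of long_nest between 0.019 and 0.027 m and contact force between the fingers and tube below 0.1 N and angle between the x axis of tube_c and the x axis of long_nest, either way round below 0.12 rad); the robot touches nothing.
It fails at once if the hexagonal boss is dropped, toppled or thrown (moves faster than 0.6 m/s while no finger touches it) (linear speed of hexnut above 0.6 m/s and contact force between the fingers and hexnut below 0.05 N).
It fails at once if the round collar is dropped, toppled or thrown (moves faster than 0.6 m/s while no finger touches it) (linear speed of collar above 0.6 m/s and contact force between the fingers and collar below 0.05 N).
It fails at once if the square block is dropped, toppled or thrown (moves faster than 0.6 m/s while no finger touches it) (linear speed of block above 0.6 m/s and contact force between the fingers and block below 0.05 N).
It fails at once if the tube is dropped, toppled or thrown (moves faster than 0.6 m/s while no finger touches it) (linear speed of tube above 0.6 m/s and contact force between the fingers and tube below 0.05 N).
It fails at once if the pliers or the hammer are moved by more than 20 mm (distance of any of pliers, hammer from where it was at the start of the episode above 0.02 m).
It also fails if it takes over 96 s, if anything falls off the work surface, if the arm or the gripper's body presses on something with over 40 N, if the wrist force passes 120 N, or if a joint passes its speed limit or range.

## Robot

A 6-joint arm with a two-finger parallel gripper is mounted at the origin on the work surface. World frame = base frame: x ahead of the robot, y to its left, z up, the work surface at z = 0. Lengths are in m, angles in rad, forces in N, time in s.
With the tool pointing down it reaches from about 0.425 to 0.95 m from the base axis. Payload 3.5 kg.
Tool frame: the origin (TCP) lies midway between the tips of the shut fingers; the grasp point (between the pads) lies 19 mm behind it; x points along the fingers, z is the direction in which the jaws open and shut, and the axes are right-handed (so a half turn about x gives the same grasp; the last joint's range is limited). The gripper opens to 85 mm and grips with 20 to 120 N. Pads are 22 mm wide; open, the fingers measure 114 mm over their backs; the gripper's body (76 mm by 85 mm) begins 54 mm behind the grasp point. The pads swing forward as they close: fully open they stand 13 mm farther back than shut.
Start: joints at [1.064, 0.286, 1.577, -0, 1.279, -0.15], TCP at [0.236, 0.632, 0.231] pointing down, gripper open.
Joint ranges: [-2.77, 2.77], [-0.9, 2.22], [0.21, 2.48], [-1.53, 4.67], [0.24, 2.81], [-2.84, 2.84]. Speed limits (rad/s): [2.79, 2.79, 3.14, 3.14, 3.14, 3.14].

## Interface

Orientations are given as a unit quaternion [x, y, z, w].
In Python, from plant import readout, eyes, ctrl gives the robot as it stands.
- The arm moves only by the tool move_arm, never from a script. Its argument "commands" is a list of rows, each a list of 7 numbers: the turn, a rotation vector about the world's x, y, z in rad, then the shift along the world's x, y, z in mm, then the closure in counts, from 0 (fully open) to 255 (shut). A call has 1 to 12 rows; each row is the pose to reach, as a shift and turn from the pose measured when the call began; what a row does not reach only later rows make up. A row lasts 1/10 s, in which the tool goes at most 50 mm and 8.59 degrees, less where a joint would pass 70% of its speed; a pose out of reach is approached as far as the arm can. A call with a gripper value outside its range is refused whole. The fingers move at their own pace and stop on an object; "newtons" is the grip in N (left out, the last holds). Time passes only in rows, so rows that repeat a pose let the fingers close. It gives the time, the measured TCP pose, the force and the opening at its end, in the units of the state.
- readout.get_state(): the state, without advancing time (a new reading comes with each control period).
- eyes.read_camera(name): name is "scene" or "top" or "wrist"; returns a dict with "color" (384x512x3 uint8, red, green, blue), "depth" (384x512 float32, m along the optical axis (not along the pixel's ray), 0 where there is no reading), "K" (3x3 intrinsics, pixels), "eye" and "attitude" of the camera in the world. Camera axes: x right, y down, z forward; pixel columns grow to the right and rows downward; lengths in m; the calibration is good to about 2 mm. A picture is of the moment at which its call begins.
- ctrl.sign_off(): hands the job in, once; it reports no verdict.
The state is a dict: "time": time; "qpos": joint angles; "dq": joint speeds; "joint_efforts": joint torques, N m; "eef_pos": TCP position; "tcp_rot": TCP orientation; "contact_force": force on the tool from outside, world axes, zero at the start; "wrist_torque": the same for the moment, N m; "opening": opening from 0.0 (shut) to 1.0 (fully open).
Only numpy, scipy, OpenCV 4.12 (cv2) and the standard library are available. Lean on these libraries where they do the work, as an engineer would, in place of code of your own. Each camera call takes 0.05 s, during which the arm holds its last target.

## Working session

There is one attempt and no reset: what is moved stays moved. The work goes in short steps, Python scripts to look and compute and a tool call to move; the robot and the scene stay as the last step left them, time stands still between calls to the robot, and variables do not carry over. Pictures are saved under pics/ and viewed, and the job is handed in when it is done.

Besides the shell and the picture viewer there is one more tool, called as a command line: name --pt "numbers of a row" for each row, then --argument value for the rest. move_arm: Moves the arm, as the interface text tells. Its arguments: {"type":"object","properties":{"commands":{"type":"array"},"newtons":{"type":"number"}},"required":["commands"]}

```bash
ls; mkdir -p pics; cat > h.py <<'E'
import numpy as np, cv2
from scipy.spatial.transform import Rotation as R
from plant import readout, eyes, ctrl
def shot(n,f=None):
    d=eyes.read_camera(n)
    if f: cv2.imwrite('pics/'+f,cv2.cvtColor(d['color'],cv2.COLOR_RGB2BGR))
    return d
def rot(d):
    a=np.array(d['attitude'],float)
    return a if a.shape==(3,3) else R.from_quat(a).as_matrix()
def plane(d,uv,z):
    uv=np.atleast_2d(np.array(uv,float)); K=d['K']
    r=np.c_[(uv[:,0]-K[0,2])/K[0,0],(uv[:,1]-K[1,2])/K[1,1],np.ones(len(uv))]@rot(d).T
    e=np.array(d['eye']); t=(z-e[2])/r[:,2]
    return e+r*t[:,None]
def cloud(d):
    h,w=d['depth'].shape; K=d['K']; v,u=np.mgrid[:h,:w]
    z=d['depth']; p=np.stack([(u-K[0,2])/K[0,0]*z,(v-K[1,2])/K[1,1]*z,z],-1)
    return p@rot(d).T+np.array(d['eye'])
E
python3 - <<'E'
from h import *
print(readout.get_state())
for n in('scene','top','wrist'):
    d=shot(n,n+'0.png'); print(n,d['eye'],d['attitude'],d['K'])
    np.savez('/tmp/'+n+'.npz',**d)
E
```

```text
pics
{'time': 0.0, 'qpos': array([ 1.06400077e+00,  2.87207406e-01,  1.57819163e+00,  4.44367801e-06,
        1.27860934e+00, -1.50000379e-01]), 'dq': array([-0.00110596,  0.00014947,  0.00198991,  0.00105788,  0.001487  ,
       -0.0002575 ]), 'joint_efforts': array([-1.45401505e-04, -4.05982518e+01, -2.92628145e+01, -9.85693396e-05,
        5.74668258e-03, -2.73573271e-06]), 'eef_pos': array([0.23540398, 0.63191108, 0.22991143]), 'tcp_rot': array([-0.4037131 ,  0.58155801,  0.40296205,  0.5800238 ]), 'contact_force': array([ 0.09332185, -0.82786517, -0.2920374 ]), 'wrist_torque': array([ 0.00129059, -0.0158962 , -0.04609781]), 'opening': 0.9977536135488637}
scene [ 1.20269056 -0.58841873  0.84291015] [ 0.8448189   0.36500445 -0.15932099 -0.35730884] [[465.37724119   0.         260.20863136]
 [  0.         465.37724119 193.84630507]
 [  0.           0.           1.        ]]
top [ 0.48926727 -0.02784063  1.14184098] [ 0.71297149 -0.69858445  0.05132992 -0.03188515] [[409.82275936   0.         261.33221225]
 [  0.         409.82275936 194.24015315]
 [  0.           0.           1.        ]]
wrist [0.15909512 0.66167443 0.37378182] [0.81021301 0.56337333 0.09097741 0.13374783] [[300.23232567   0.         256.54666955]
 [  0.         300.23232567 194.16178644]
 [  0.           0.           1.        ]]
```

View pics/top0.png

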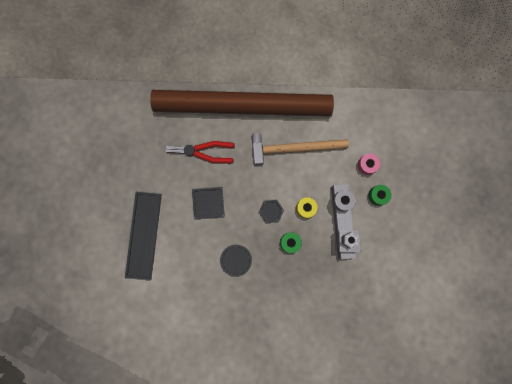

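View pics/scene0.png

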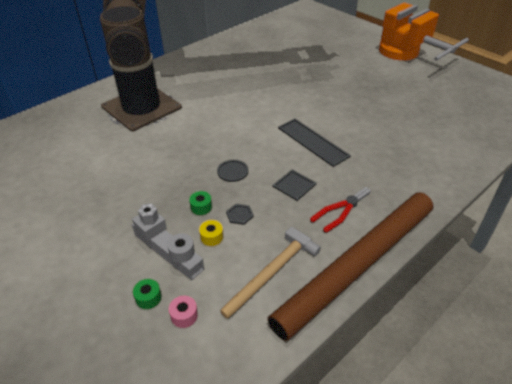

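View pics/wrist0.png

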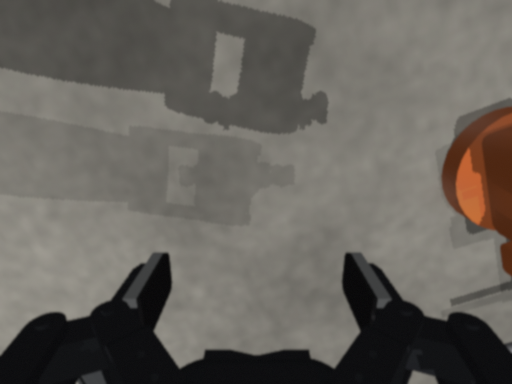

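The top view shows the nests at long (144,236), square (208,203), round (236,261) and hex (271,211). The tube runs from about (340,187) to (347,258), with the collar at (345,201), and the block with the boss on it at (350,240). Next I measure these.

```bash
cat > m0.py <<'E'
from h import *
d=dict(np.load('/tmp/top.npz')); c=d['color']
P=cloud(d)
hsv=cv2.cvtColor(c,cv2.COLOR_RGB2HSV)
print('bench z',np.median(P[150:300,100:400,2]))
# nests
m=((hsv[...,2]<62)).astype(np.uint8); 
m[:170]=0; m[300:]=0; m[:,:115]=0; m[:,290:]=0
m=cv2.morphologyEx(m,cv2.MORPH_OPEN,np.ones((3,3)));m=cv2.morphologyEx(m,cv2.MORPH_CLOSE,np.ones((5,5)))
cs,_=cv2.findContours(m,cv2.RETR_EXTERNAL,cv2.CHAIN_APPROX_NONE)
for q in cs:
    if cv2.contourArea(q)<150: continue
    X=plane(d,q[:,0],0.006)[:,:2]*1000
    r=cv2.minAreaRect(X.astype(np.float32)); Mo=cv2.moments(X.astype(np.float32).reshape(-1,1,2))
    print('nest',np.round(r[0],1),np.round(r[1],1),round(r[2],1),'cent',round(Mo['m10']/Mo['m00'],1),round(Mo['m01']/Mo['m00'],1),'img',q[:,0].mean(0))
# heights in pile
w=P[170:270,320:400]
for lo,hi in((.025,.05),(.05,.085),(.085,.12)):
    k=((P[...,2]>lo)&(P[...,2]<hi)); k[:170]=0;k[270:]=0;k[:,:270]=0;k[:,400:]=0
    n,l,s,ce=cv2.connectedComponentsWithStats(k.astype(np.uint8))
    for i in range(1,n):
        if s[i,4]>30:
            pts=P[l==i]; r=cv2.minAreaRect((pts[:,:2]*1000).astype(np.float32))
            print(lo,s[i],np.round(np.median(pts,0)*1000,1),'rect',np.round(r[0],1),np.round(r[1],1),round(r[2],1))
cv2.imwrite('pics/top0_pile.png',cv2.resize(cv2.cvtColor(c[150:280,260:410],cv2.COLOR_RGB2BGR),None,fx=5,fy=4.6,interpolation=cv2.INTER_CUBIC)[:600])
cv2.imwrite('pics/top0_nest.png',cv2.resize(cv2.cvtColor(c[170:290,115:295],cv2.COLOR_RGB2BGR),None,fx=4.4,fy=4.4,interpolation=cv2.INTER_CUBIC))
cv2.imwrite('pics/top0_nm.png',m*255)
E
python3 m0.py
```

```text
bench z 0.0014591774674781455
0.025 [363 170  15   4  44] [ 691.8 -355.6   34.5] rect [ 690.8 -356.6] [39.   9.5] 89.8
0.025 [333 184  16  12 107] [ 641.9 -265.9   40.9] rect [ 637.5 -273.1] [27.9 42.1] 5.8
0.025 [371 185  21  20 331] [ 626.2 -384.1   34.7] rect [ 627.2 -385.5] [53.6 54.9] 27.5
0.025 [297 198  21  20 326] [ 587.9 -181.9   34.7] rect [ 587.5 -181.1] [53.7 53.4] 46.1
0.025 [333 203  20  28 333] [ 554.7 -279.4   40.7] rect [ 564.6 -279.4] [79.9 44.1] 11.4
0.025 [281 233  21  20 338] [ 490.7 -139.3   35. ] rect [ 491.7 -139.6] [50.9 54.6] 0.9
0.025 [339 252  17   7 111] [ 461.4 -289.1   40.7] rect [ 461.3 -291.1] [16.2 40.9] 1.6
0.05 [333 190  23  22 381] [ 605.1 -274.    74.7] rect [ 605.2 -276.1] [53.9 55.5] 0.8
0.05 [337 231  23  21 269] [ 492.6 -273.1   74.7] rect [ 498.2 -286.9] [52.5 54.8] 0.6
0.085 [343 232  16  17 207] [ 500.6 -283.9  104.4] rect [ 501.3 -284.6] [39.4 36.3] 57.6
```

View pics/top0_pile.png

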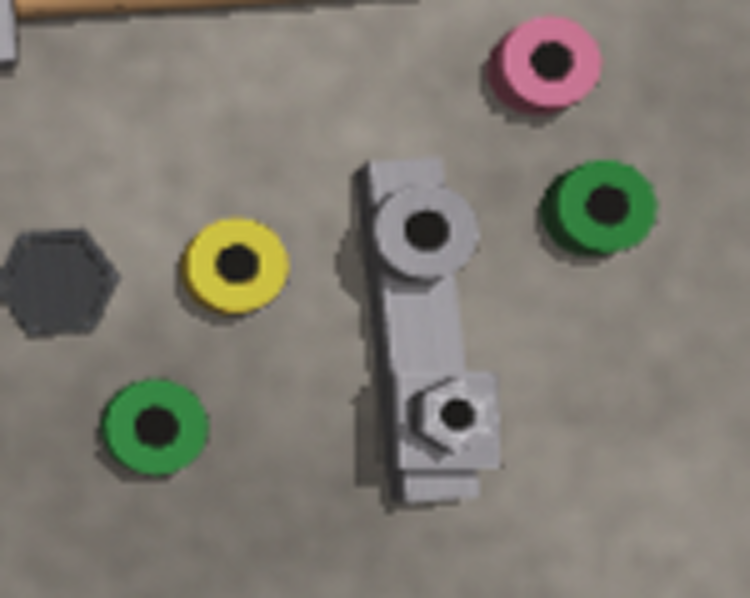

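View pics/top0_nest.png

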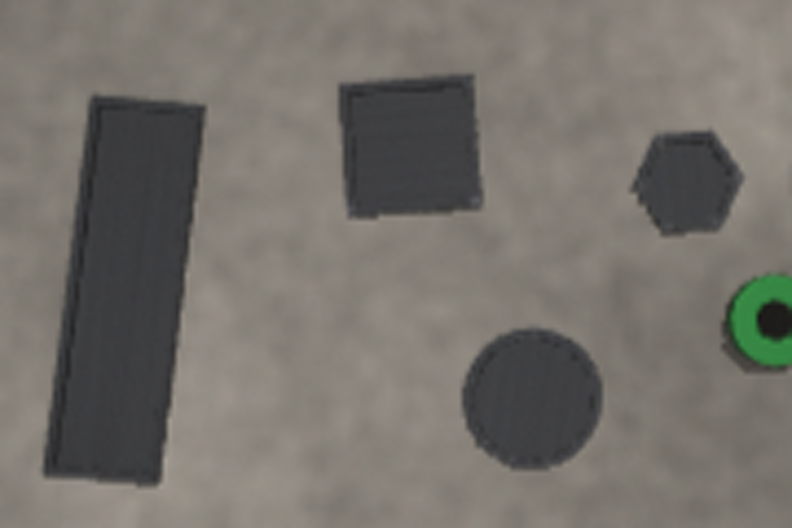

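```bash
cat > m1.py <<'E'
from h import *
d=dict(np.load('/tmp/top.npz')); c=d['color']; P=cloud(d)
g=cv2.cvtColor(c,cv2.COLOR_RGB2GRAY)
print(g[236,144],g[203,208],g[211,271],g[261,236],g[225,190])
m=(g<90).astype(np.uint8)
sat=cv2.cvtColor(c,cv2.COLOR_RGB2HSV)[...,1]; m[sat>110]=0
m[:180]=0; m[290:]=0; m[:,:115]=0; m[:,284:]=0
m=cv2.morphologyEx(m,cv2.MORPH_CLOSE,np.ones((3,3)));m=cv2.morphologyEx(m,cv2.MORPH_OPEN,np.ones((5,5)))
cs,_=cv2.findContours(m,cv2.RETR_EXTERNAL,cv2.CHAIN_APPROX_NONE)
for q in cs:
    if cv2.contourArea(q)<150: continue
    X=plane(d,q[:,0],0.006)[:,:2]*1000
    r=cv2.minAreaRect(X.astype(np.float32)); Mo=cv2.moments(X.astype(np.float32).reshape(-1,1,2))
    print('nest',np.round(r[0],1),np.round(r[1],1),round(r[2],1),'cent',round(Mo['m10']/Mo['m00'],1),round(Mo['m01']/Mo['m00'],1),'img',q[:,0].mean(0))
# tube top edges from color per row: bright top face
for a in (196,222,226,230,254,256):
    row=P[a,325:365]; k=(row[:,2]>.036)&(row[:,2]<.046)
    if k.any(): print(a,np.round(row[k][[0,-1]]*1000,1))
k=((P[...,2]>.037)&(P[...,2]<.046)); k[:180]=0;k[265:]=0;k[:,:330]=0;k[:,362:]=0
k=k.astype(np.uint8); cs,_=cv2.findContours(k,cv2.RETR_EXTERNAL,cv2.CHAIN_APPROX_NONE)
A=P[k>0][:,:2]*1000
print('tube',cv2.minAreaRect(A.astype(np.float32)))
E
python3 m1.py
cat > m2.py <<'E'
from h import *
d=dict(np.load('/tmp/scene.npz')); P=cloud(d)
print('scene bench z',np.median(P[150:300,100:250,2]))
for lo,hi in((.035,.047),(.068,.08),(.098,.112)):
    k=((P[...,2]>lo)&(P[...,2]<hi)&(P[...,0]<.68)&(P[...,0]>.42)&(P[...,1]>-.34)&(P[...,1]<-.22))
    n,l,s,ce=cv2.connectedComponentsWithStats(k.astype(np.uint8))
    for i in range(1,n):
        if s[i,4]>30:
            pts=P[l==i]; r=cv2.minAreaRect((pts[:,:2]*1000).astype(np.float32))
            print(lo,s[i],np.round(np.median(pts,0)*1000,1),'rect',np.round(r[0],1),np.round(r[1],1),round(r[2],1))
E
python3 m2.py
```

```text
61 64 64 64 135
nest [440.2   9.4] [83.8 84.8] 1.1 cent 440.9 9.2 img [235.54545455 260.125     ]
nest [577.8 -85.7] [61.3 61.3] 1.2 cent 577.5 -85.1 img [270.76119403 211.17910448]
nest [504.9 264.1] [ 72.4 235.8] 85.9 cent 504.8 264.2 img [142.78995434 235.67123288]
nest [596.7  90.2] [86.  84.9] 6.1 cent 597.3 90.0 img [207.88135593 202.6440678 ]
222 [[ 549.1 -263.2   38.2]
 [ 549.5 -300.    43.6]]
226 [[ 538.3 -265.7   39.3]
 [ 539.  -303.4   40.6]]
230 [[ 527.4 -265.1   41.8]
 [ 528.2 -300.6   40.4]]
254 [[ 463.5 -271.4   36.6]
 [ 464.3 -310.6   41.6]]
256 [[ 458.3 -273.4   39.7]
 [ 459.  -310.7   41.1]]
tube ((551.5933227539062, -279.1131591796875), (200.0004425048828, 47.4900016784668), 5.796652317047119)
scene bench z 0.002291518132374104
0.035 [150 227  23  28 284] [ 543.5 -290.3   41.4] rect [ 556.4 -286. ] [45.  66.2] 85.8
0.035 [170 252  34  19 208] [ 640.6 -278.3   41.7] rect [ 625.6 -278. ] [63.3 42. ] 16.0
0.068 [132 213  34  21 269] [ 517.7 -301.5   75.2] rect [ 501.5 -287.1] [55.5 56.2] 89.4
0.068 [168 233  26  22 452] [ 610.9 -278.2   75.2] rect [ 608.1 -277.5] [56.2 53.8] 1.9
0.098 [138 203  19  15 208] [ 505.7 -286.5  105.5] rect [ 503.9 -285.5] [37.  38.6] 82.7
```

```bash
cat >> h.py <<'E'
def tool():
    s=readout.get_state(); M=R.from_quat(s['tcp_rot']).as_matrix()
    print('t',s['time'],'pos',np.round(s['eef_pos']*1000,1),'x',np.round(M[:,0],3),'yaw z',round(np.degrees(np.arctan2(M[1,2],M[0,2])),2),'F',np.round(s['contact_force'],1),'open',round(s['opening'],3),'q',np.round(s['qpos'],2))
    return s,M
def go(pos,yaw):
    """total turn (deg->rotvec) and shift mm to have tool straight down with jaw yaw (mod 180)"""
    s,M=tool(); out=[]
    for y in (yaw,yaw+180):
        a=np.radians(y); z=np.array([np.cos(a),np.sin(a),0]); x=np.array([0,0,-1.]); T=np.c_[x,np.cross(z,x),z]
        rv=R.from_matrix(T@M.T).as_rotvec(); out.append(rv); print('yaw',y,'turn',np.round(rv,3))
    print('shift',np.round(np.array(pos)-s['eef_pos']*1000,1))
E
python3 -c "
from h import *
go([502,-286,150],-84.4)
"
```

```text
t 0.15 pos [235.5 632.1 230.2] x [-0.001 -0.002 -1.   ] yaw z 69.56 F [ 0.2 -0.1  0.7] open 1.001 q [ 1.06  0.29  1.58  0.    1.28 -0.15]
yaw -84.4 turn [-1.000e-03 -2.000e-03 -2.687e+00]
yaw 95.6 turn [ 0.002 -0.001  0.455]
shift [ 266.5 -918.1  -80.2]
```

move_arm --pt "0 0 -0.12 20 -42 4 0" --pt "0 0 -0.24 40 -84 8 0" --pt "0 0 -0.36 60 -126 12 0" --pt "0 0 -0.48 80 -168 16 0" --pt "0 0 -0.6 100 -210 20 0" --pt "0 0 -0.72 120 -252 24 0" --pt "0 0 -0.84 140 -294 28 0" --pt "0 0 -0.96 160 -336 32 0" --pt "0 0 -1.08 180 -378 36 0" --pt "0 0 -1.2 200 -420 40 0" --pt "0 0 -1.32 220 -462 44 0" --pt "0 0 -1.44 240 -504 48 0"

```text
time: 1.35
eef_pos: [0.4757, 0.1262, 0.2783]
tcp_rot: [0.082, 0.703, -0.081, 0.702]
contact_force: [-0.1, 0.5, -0.4]
opening: 1.001
```

move_arm --pt "0 0 -0.12 3 -42 0 0" --pt "0 0 -0.24 6 -84 0 0" --pt "0 0 -0.36 9 -126 0 0" --pt "0 0 -0.48 12 -168 0 0" --pt "0 0 -0.6 15 -210 0 0" --pt "0 0 -0.72 18 -252 0 0" --pt "0 0 -0.84 21 -294 0 0" --pt "0 0 -0.96 24 -336 0 0" --pt "0 0 -1.08 27 -378 0 0" --pt "0 0 -1.2 30 -414 0 0" --pt "0 0 -1.25 30 -414 0 0" --pt "0 0 -1.25 30 -414 0 0"

```text
time: 2.55
eef_pos: [0.5053, -0.2887, 0.2775]
tcp_rot: [0.478, 0.522, -0.477, 0.521]
contact_force: [0.1, 0.2, -0.1]
opening: 0.999
```

```bash
python3 - <<'E'
from h import *
go([502,-286,150],-90)
d=shot('wrist','w1.png'); np.savez('/tmp/w1.npz',**d); print(d['eye'],rot(d))
E
```

```text
t 2.55 pos [ 505.3 -288.7  277.5] x [-0.001  0.003 -1.   ] yaw z -84.96 F [ 0.1  0.2 -0.1] open 0.999 q [-0.69  0.05  1.76  0.    1.33  0.79]
yaw -90 turn [-0.003 -0.001 -0.088]
yaw 90 turn [ 1.000e-03 -4.000e-03  3.054e+00]
shift [  -3.3    2.7 -127.5]
[ 0.58801407 -0.28121926  0.42113403] [[ 0.08853439 -0.9433475  -0.31977674]
 [-0.99607117 -0.0844826  -0.02655009]
 [-0.00196961  0.32087099 -0.94712086]]
```

View pics/w1.png

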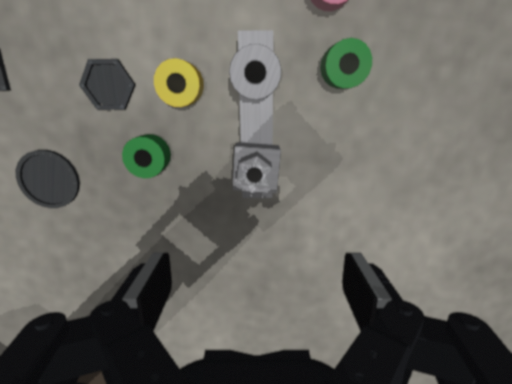

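Wrist view: boss on the block at (255,172), collar (255,72), tube upright between them, and the hex and round nests on the left. Now I measure the pile from here.

```bash
cat > m3.py <<'E'
from h import *
d=dict(np.load('/tmp/w1.npz')); c=d['color']; P=cloud(d)
print('bench',np.median(P[100:140,380:500,2]))
for lo,hi in((.034,.047),(.067,.08),(.097,.112)):
    k=((P[...,2]>lo)&(P[...,2]<hi)&(P[...,0]<.68)&(P[...,0]>.42)&(P[...,1]>-.34)&(P[...,1]<-.22))
    n,l,s,ce=cv2.connectedComponentsWithStats(k.astype(np.uint8))
    for i in range(1,n):
        if s[i,4]>60:
            cs,_=cv2.findContours((l==i).astype(np.uint8),cv2.RETR_EXTERNAL,cv2.CHAIN_APPROX_NONE)
            zz=np.median(P[l==i][:,2])
            X=(plane(d,cs[0][:,0],zz)[:,:2]*1000).astype(np.float32); r=cv2.minAreaRect(X)
            print(lo,s[i],round(zz*1000,1),'rect',np.round(r[0],1),np.round(r[1],1),round(r[2],1))
            if lo>.09:
                # flat-normal: widths
                for a in range(0,180,10):
                    u=np.array([np.cos(np.radians(a)),np.sin(np.radians(a))]); print(a,round(float(np.ptp(X@u)),1),end='; ')
cv2.imwrite('pics/w1z.png',cv2.resize(cv2.cvtColor(c[20:205,180:330],cv2.COLOR_RGB2BGR),None,fx=3.2,fy=3.2,interpolation=cv2.INTER_CUBIC))
E
python3 m3.py
```

```text
bench 0.0014884102821186018
0.034 [238  31  35  20 535] 41.2 rect [ 643.5 -273.8] [19.5 39.1] 5.1
0.034 [ 240   93   33   52 1513] 41.2 rect [ 556.5 -282.4] [61.1 39.8] 6.0
0.034 [242 191  30   7 166] 41.3 rect [ 460.  -291.8] [ 8.5 38.9] 5.1
0.067 [ 229   44   52   56 2253] 75.2 rect [ 608.1 -276.6] [54.5 54.7] 5.1
0.067 [233 145  48  49 986] 75.1 rect [ 501.6 -287.3] [55.  53.7] 0.9
0.097 [237 155  35  38 967] 105.3 rect [ 504.3 -285.4] [35.9 42. ] 87.0
0 41.9; 10 41.0; 20 39.2; 30 37.8; 40 39.7; 50 40.5; 60 40.8; 70 39.9; 80 37.8; 90 36.3; 100 38.4; 110 40.4; 120 41.1; 130 40.6; 140 38.9; 150 38.0; 160 40.4; 170 41.7;
```

View pics/w1z.png

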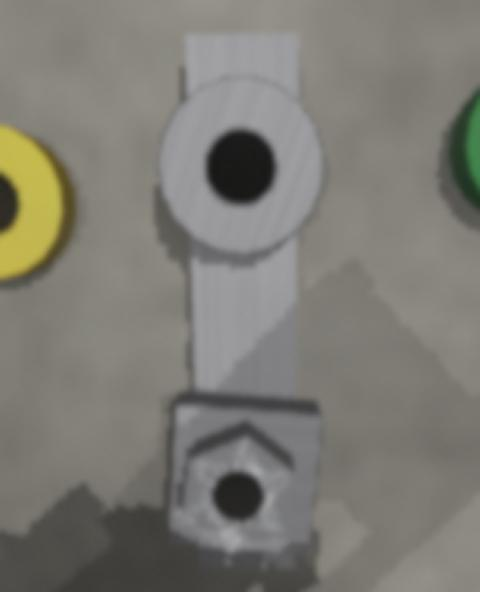

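move_arm --pt "0 0 -0.06 -1 2 -40 0" --pt "-0.003 0 -0.12 -2 4 -80 0" --pt "-0.003 0 -0.12 -2 4 -120 0" --pt "-0.003 0 -0.12 -2 4 -150 0" --pt "-0.003 0 -0.12 -2 4 -180 0" --pt "-0.003 0 -0.12 -2 4 -199 0" --pt "-0.003 0 -0.12 -2 4 -199 0" --pt "-0.003 0 -0.12 -2 4 -199 0" --newtons 40

```text
time: 3.4
eef_pos: [0.5037, -0.2833, 0.0791]
tcp_rot: [-0.507, -0.493, 0.507, -0.493]
contact_force: [-0.5, -0.3, 0.5]
opening: 1.0
```

```bash
python3 - <<'E'
from h import *
tool(); shot('wrist','w2.png'); shot('scene','s2.png')
c=cv2.imread('pics/s2.png'); cv2.imwrite('pics/s2z.png',cv2.resize(c[130:300,60:260],None,fx=3.5,fy=3.5))
E
```

```text
t 3.4 pos [ 503.7 -283.3   79.1] x [-0. -0. -1.] yaw z -91.61 F [-0.5 -0.3  0.5] open 1.0 q [-0.69  0.25  1.92 -0.    0.97  0.91]
```

View pics/w2.png

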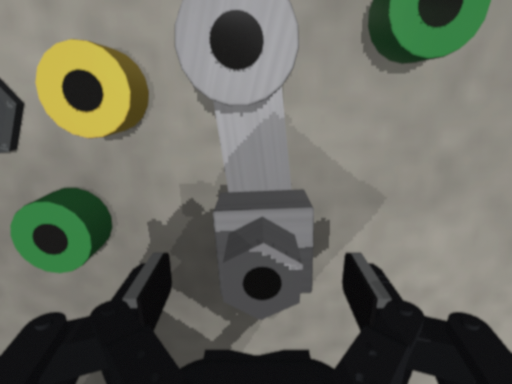

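View pics/s2z.png

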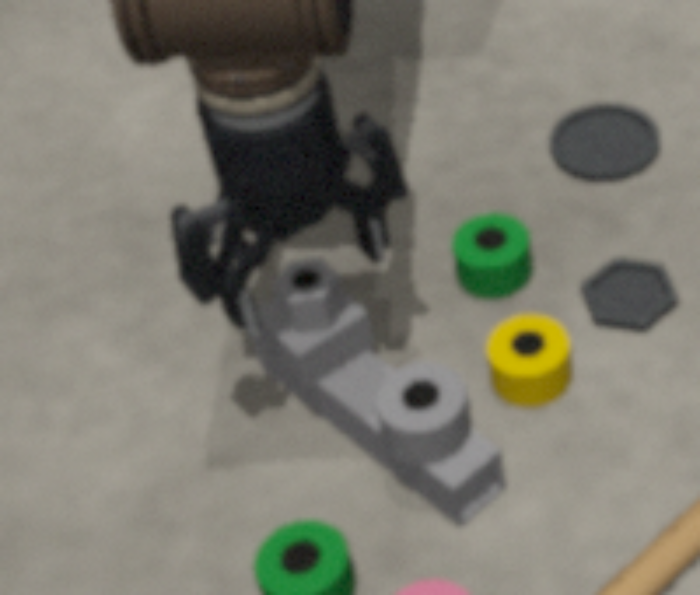

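move_arm --pt "0 0 0 0 -2 -1 60" --pt "0 0 0 0 -2 -1 110" --pt "0 0 0 0 -2 -1 140" --pt "0 0 0 0 -2 -1 160" --pt "0 0 0 0 -2 -1 180" --pt "0 0 0 0 -2 -1 255" --pt "0 0 0 0 -2 -1 255" --pt "0 0 0 0 -2 -1 255" --pt "0 0 0 0 -2 -1 255" --newtons 40

```text
time: 4.4
eef_pos: [0.505, -0.2867, 0.0804]
tcp_rot: [-0.507, -0.491, 0.507, -0.494]
contact_force: [-0.2, 0.1, 5.2]
opening: 0.415
```

```bash
python3 - <<'E'
from h import *
tool(); shot('wrist','w3.png')
E
```

```text
t 4.4 pos [ 505.  -286.7   80.4] x [ 0.003 -0.003 -1.   ] yaw z -91.65 F [-0.2  0.1  5.2] open 0.415 q [-0.69  0.25  1.92 -0.    0.97  0.91]
```

View pics/w3.png

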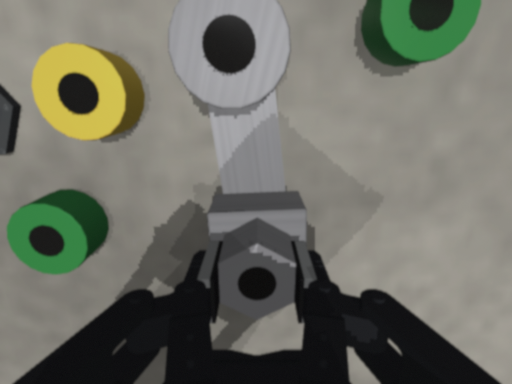

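move_arm --pt "0 0 0 0 0 8 255" --pt "0 0 0 0 0 20 255" --pt "0 0 0 0 0 35 255" --pt "0 0 0 0 0 50 255" --pt "0 0 0 0 0 50 255" --pt "0 0 0 0 0 50 255"

```text
time: 5.05
eef_pos: [0.5053, -0.287, 0.1313]
tcp_rot: [0.507, 0.491, -0.507, 0.495]
contact_force: [0.4, -0.3, -2.0]
opening: 0.417
```

```bash
cat >> h.py <<'E'
def held(d,roi,zlo,zhi):
    """bore (dark blob enclosed) and top face from wrist depth, rel to TCP, mm"""
    s,M=tool(); P=cloud(d); u0,v0,u1,v1=roi
    sub=P[v0:v1,u0:u1]; k=(sub[...,2]>zlo)&(sub[...,2]<zhi)
    z=np.median(sub[k][:,2]); g=cv2.cvtColor(d['color'],cv2.COLOR_RGB2GRAY)[v0:v1,u0:u1]
    m=(g<40).astype(np.uint8); n,l,st,ce=cv2.connectedComponentsWithStats(m)
    for i in range(1,n):
        if st[i,4]>100:
            x=plane(d,ce[i]+[u0,v0],z)[0]*1000
            print('blob',st[i],'xyz',np.round(x,1),'rel tcp',np.round(x-s['eef_pos']*1000,1))
    print('top z',round(z*1000,1))
E
python3 - <<'E'
from h import *
d=shot('wrist','w4.png')
held(d,(225,260,290,310),.10,.20)
shot('scene','s4.png')
c=cv2.imread('pics/s4.png'); cv2.imwrite('pics/s4z.png',cv2.resize(c[130:300,60:260],None,fx=3.5,fy=3.5))
go([577.5,-85.5,110],-90)
E
```

```text
t 5.1 pos [ 504.8 -286.6  130.3] x [ 0.003 -0.003 -1.   ] yaw z -91.65 F [-0.1  0.1 -1.5] open 0.412 q [-0.69  0.18  1.9  -0.    1.06  0.91]
blob [ 13   7  38  33 952] xyz [ 504.4 -286.3  156.2] rel tcp [-0.4  0.3 25.9]
top z 156.2
t 5.15 pos [ 504.5 -286.4  129.8] x [ 0.002 -0.002 -1.   ] yaw z -91.65 F [ 0.9  1.6 -1.8] open 0.416 q [-0.69  0.18  1.9  -0.    1.06  0.91]
yaw -90 turn [0.002 0.002 0.029]
yaw 90 turn [ 3.000e-03 -4.000e-03 -3.113e+00]
shift [ 73.  200.9 -19.8]
```

View pics/s4z.png

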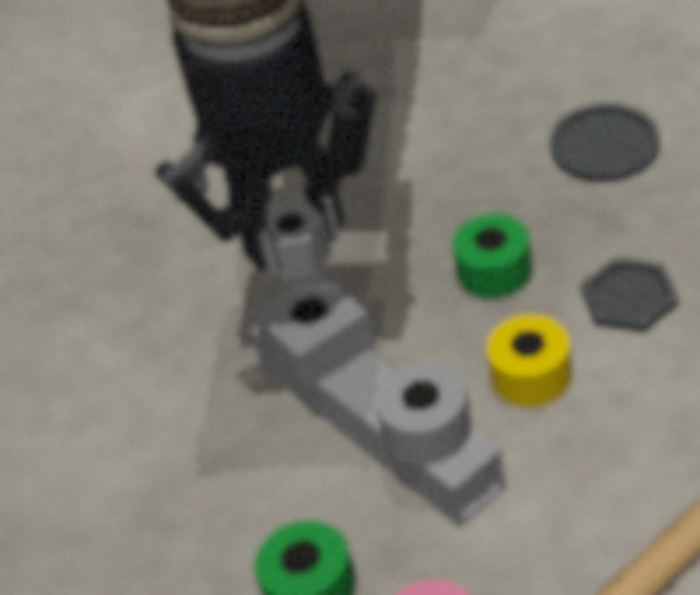

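View pics/w4.png

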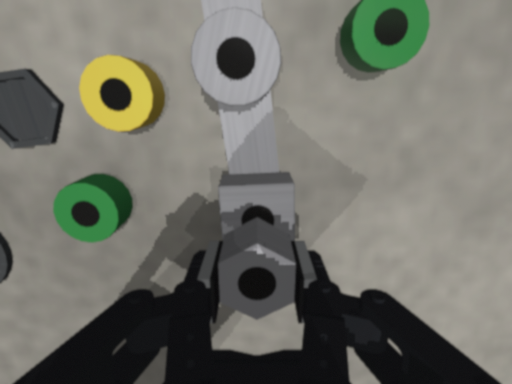

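move_arm --pt "0 0 0 4 10 0 255" --pt "0 0 0 11 30 0 255" --pt "0 0 0 19 52 0 255" --pt "0 0 0 27 74 0 255" --pt "0 0 0 35 96 0 255" --pt "0 0 0 43 118 0 255" --pt "0 0 0 51 140 0 255" --pt "0 0 0 59 162 0 255" --pt "0 0 0 67 184 0 255" --pt "0 0 0 72 197 0 255" --pt "0 0 0 73 201 0 255" --pt "0 0 0 73 201 0 255"

```text
time: 6.35
eef_pos: [0.5774, -0.0849, 0.1294]
tcp_rot: [-0.507, -0.492, 0.507, -0.494]
contact_force: [0.2, -0.4, -1.9]
opening: 0.414
```

```bash
cat > m4.py <<'E'
from h import *
import sys
d=dict(np.load('/tmp/w1.npz')) if len(sys.argv)<2 else dict(np.load(sys.argv[1])); c=d['color']
g=cv2.cvtColor(c,cv2.COLOR_RGB2GRAY); sat=cv2.cvtColor(c,cv2.COLOR_RGB2HSV)[...,1]
P=cloud(d)
m=((g<85)&(sat<110)&(P[...,2]<.02)).astype(np.uint8)
m=cv2.morphologyEx(m,cv2.MORPH_CLOSE,np.ones((3,3)));m=cv2.morphologyEx(m,cv2.MORPH_OPEN,np.ones((5,5)))
cs,_=cv2.findContours(m,cv2.RETR_EXTERNAL,cv2.CHAIN_APPROX_NONE)
for q in cs:
    if cv2.contourArea(q)<600: continue
    X=(plane(d,q[:,0],0.008)[:,:2]*1000).astype(np.float32); r=cv2.minAreaRect(X)
    (cx,cy),rad=cv2.minEnclosingCircle(X)
    print('nest',np.round(r[0],1),np.round(r[1],1),round(r[2],1),'circ',round(cx,1),round(cy,1),round(rad,1),'img',cv2.boundingRect(q))
E
python3 m4.py; python3 - <<'E'
from h import *
d=shot('wrist','w5.png'); np.savez('/tmp/w5.npz',**d)
held(d,(225,260,290,310),.10,.20)
d=shot('top','t5.png');np.savez('/tmp/t5.npz',**d)
shot('scene','s5.png')
E
python3 m4.py /tmp/w5.npz
```

```text
nest [250.7 -56.3] [ 25.4 118.9] 48.2 circ 250.8 -56.2 59.5 img (81, 274, 45, 43)
nest [ 387.3 -211.3] [120.3 230.3] 52.7 circ 383.1 -220.7 120.4 img (139, 174, 139, 116)
nest [444.3   6.3] [84.  89.8] 22.3 circ 444.7 6.4 45.2 img (16, 150, 64, 58)
nest [580.4 -87.3] [60.8 69.6] 5.1 circ 580.1 -87.0 35.5 img (81, 59, 54, 51)
t 6.4 pos [577.3 -85.6 129.5] x [ 0.001 -0.003 -1.   ] yaw z -91.64 F [-0.2  0.4 -2. ] open 0.409 q [-0.32  0.19  1.89 -0.    1.06  1.28]
blob [ 13   8  38  32 939] xyz [576.6 -84.3 154.3] rel tcp [-0.7  1.2 24.9]
top z 154.3
nest [412.2 -49.6] [41.3 51.4] 84.9 circ 410.3 -50.6 30.6 img (210, 312, 39, 39)
nest [479.   13.7] [29.2 45.9] 44.1 circ 480.2 14.9 25.0 img (141, 270, 44, 27)
nest [568.8 -81.8] [72.9 90.2] 88.9 circ 569.0 -72.0 52.4 img (217, 148, 77, 93)
nest [600.   88.5] [82.3 87.1] 5.8 circ 600.8 87.3 57.9 img (3, 117, 120, 99)
nest [ 550.9 -263. ] [203.   16.6] 5.5 circ 551.2 -265.7 101.6 img (432, 98, 31, 200)
```

View pics/w5.png

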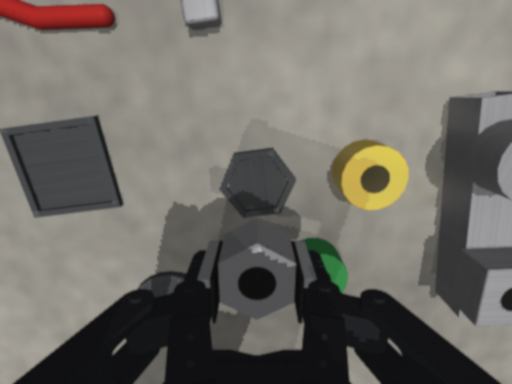

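move_arm --pt "0 0 0 2 -1 -30 255" --pt "0 0 0 2 -1 -60 255" --pt "0 0 0 2 -1 -85 255" --pt "0 0 0 2 -1 -100 255" --pt "0 0 0 2 -1 -108 255" --pt "0 0 0 2 -1 -113 255" --pt "0 0 0 2 -1 -117 255" --pt "0 0 0 2 -1 -119 255" --pt "0 0 0 2 -1 -120 255" --pt "0 0 0 2 -1 -120 255"

```text
time: 7.5
eef_pos: [0.5797, -0.0872, 0.0102]
tcp_rot: [-0.507, -0.491, 0.507, -0.494]
contact_force: [-0.8, -0.3, -0.8]
opening: 0.411
```

```bash
python3 - <<'E'
from h import *
tool(); d=shot('wrist','w6.png'); shot('scene','s6.png')
c=cv2.imread('pics/s6.png'); cv2.imwrite('pics/s6z.png',cv2.resize(c[130:280,140:340],None,fx=3.5,fy=3.5))
held(d,(225,260,290,310),.01,.06)
E
```

```text
t 7.5 pos [579.7 -87.2  10.2] x [ 0.003 -0.003 -1.   ] yaw z -91.7 F [-0.8 -0.3 -0.8] open 0.411 q [-0.32  0.37  1.92 -0.    0.85  1.28]
t 7.6 pos [579.6 -87.2  10.2] x [ 0.003 -0.003 -1.   ] yaw z -91.7 F [-0.5 -0.5 -2. ] open 0.414 q [-0.32  0.37  1.92 -0.    0.85  1.28]
blob [ 13   7  38  33 953] xyz [578.8 -86.6  35.1] rel tcp [-0.8  0.6 25. ]
top z 35.1
```

View pics/s6z.png

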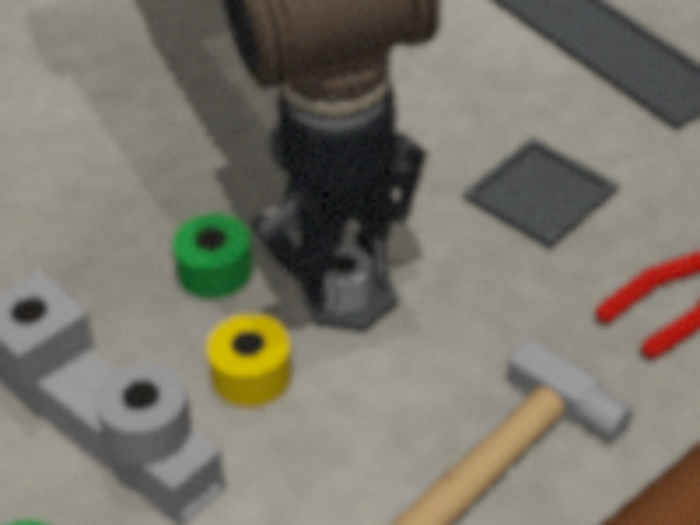

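View pics/w6.png

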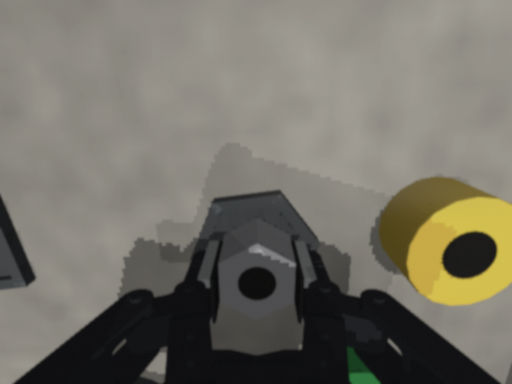

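```bash
python3 - <<'E'
from h import *
d=shot('wrist','w6b.png')
print(np.round(plane(d,[(216,201),(281,192),(318,243),(200,240)],.008)*1000,1))
c=cv2.imread('pics/w6b.png'); cv2.imwrite('pics/w6z.png',cv2.resize(c[170:330,170:350],None,fx=3.7,fy=3.7,interpolation=cv2.INTER_CUBIC))
E
```

```text
[[ 610.1  -66.6    8. ]
 [ 614.  -100.2    8. ]
 [ 584.2 -120.2    8. ]
 [ 588.   -56.4    8. ]]
```

View pics/w6z.png

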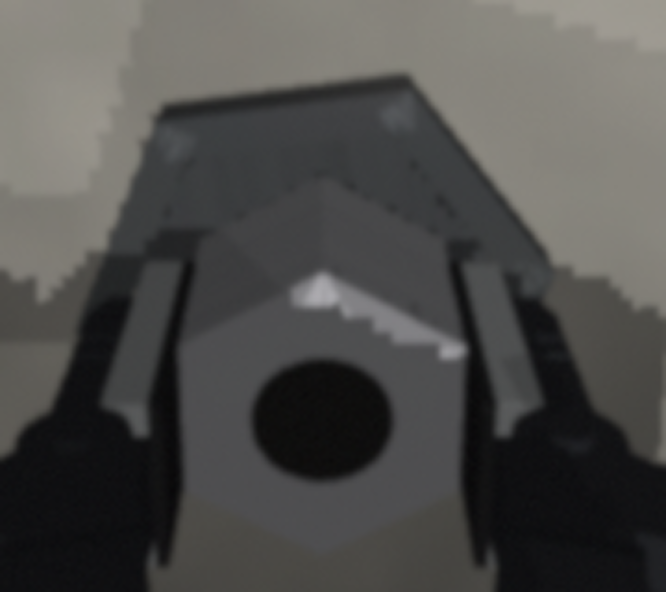

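move_arm --pt "0 0 0 1 0 -1 255" --pt "0 0 0 1 0 -2 255" --pt "0 0 0 1 0 -3 255" --pt "0 0 0 1 0 -3 255"

```text
time: 8.05
eef_pos: [0.581, -0.0872, 0.0094]
tcp_rot: [-0.507, -0.492, 0.508, -0.494]
contact_force: [-5.0, 0.8, 9.4]
opening: 0.409
```

move_arm --pt "0 0 0 0 0 0 140" --pt "0 0 0 0 0 0 120" --pt "0 0 0 0 0 0 100" --pt "0 0 0 0 0 2 80" --pt "0 0 0 0 0 10 75" --pt "0 0 0 0 0 40 75" --pt "0 0 0 0 0 80 75" --pt "0 0 0 0 0 110 75" --pt "0 0 0 0 0 140 75" --pt "0 0 0 0 0 140 75"

```text
time: 9.05
eef_pos: [0.5843, -0.0883, 0.1558]
tcp_rot: [0.509, 0.488, -0.506, 0.497]
contact_force: [1.0, -0.5, 0.9]
opening: 0.705
```

```bash
python3 - <<'E'
from h import *
d=shot('wrist','w7.png'); held(d,(225,100,290,310),.02,.05)
P=cloud(d)
go([607.5,-277,160],-87)
E
```

```text
t 9.1 pos [582.8 -87.8 152.8] x [ 0.008 -0.005 -1.   ] yaw z -91.67 F [ 0.1  0.  -0.5] open 0.709 q [-0.32  0.17  1.86 -0.    1.1   1.28]
blob [ 23  88  15  13 151] xyz [579.2 -86.7  34.3] rel tcp [  -3.6    1.1 -118.5]
top z 34.3
t 9.1 pos [582.8 -87.8 152.8] x [ 0.008 -0.005 -1.   ] yaw z -91.67 F [ 0.1  0.  -0.5] open 0.709 q [-0.32  0.17  1.86 -0.    1.1   1.28]
yaw -87 turn [0.004 0.008 0.082]
yaw 93 turn [ 0.012 -0.007 -3.06 ]
shift [  24.7 -189.2    7.2]
```

View pics/w7.png

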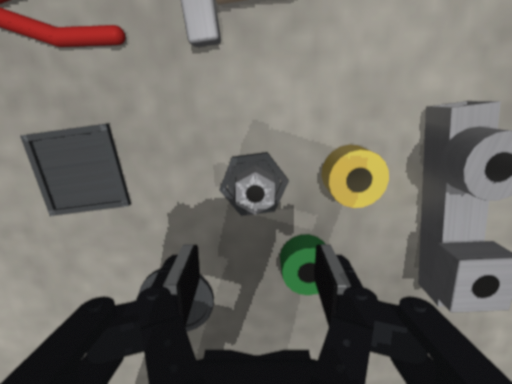

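move_arm --pt "0 0 0.03 3 -20 0 0" --pt "0 0 0.06 6 -50 0 0" --pt "0 0 0.1 10 -90 0 0" --pt "0.004 0.008 0.127 16 -130 0 0" --pt "0.004 0.008 0.127 22 -165 0 0" --pt "0.004 0.008 0.127 25 -185 0 0" --pt "0.004 0.008 0.127 25 -189 0 0" --pt "0.004 0.008 0.127 25 -189 0 0" --pt "0.004 0.008 0.127 25 -189 0 0"

```text
time: 10.0
eef_pos: [0.6075, -0.2751, 0.1522]
tcp_rot: [0.475, 0.525, -0.475, 0.524]
contact_force: [-1.0, 0.6, -0.1]
opening: 1.003
```

```bash
python3 - <<'E'
from h import *
d=shot('wrist','w8.png'); np.savez('/tmp/w8.npz',**d); held(d,(225,60,290,350),.065,.085)
go([607.5,-277,43],-84.4)
E
```

```text
t 10.05 pos [ 607.6 -275.   152.4] x [-0.001  0.001 -1.   ] yaw z -84.31 F [-0.2  0.  -0.3] open 0.995 q [-0.58  0.34  1.66  0.    1.14  0.89]
blob [ 21 131  28  26 560] xyz [ 608.1 -276.6   75.3] rel tcp [  0.5  -1.6 -77.2]
blob [ 22 246  24  20 368] xyz [ 501.4 -287.    75.3] rel tcp [-106.2  -12.   -77.2]
top z 75.3
t 10.05 pos [ 607.6 -275.   152.4] x [-0.001  0.001 -1.   ] yaw z -84.31 F [-0.2  0.  -0.3] open 0.995 q [-0.58  0.34  1.66  0.    1.14  0.89]
yaw -84.4 turn [-0.001 -0.001 -0.002]
yaw 95.6 turn [ 1.00e-03 -1.00e-03  3.14e+00]
shift [-1.000e-01 -2.000e+00 -1.094e+02]
```

View pics/w8.png

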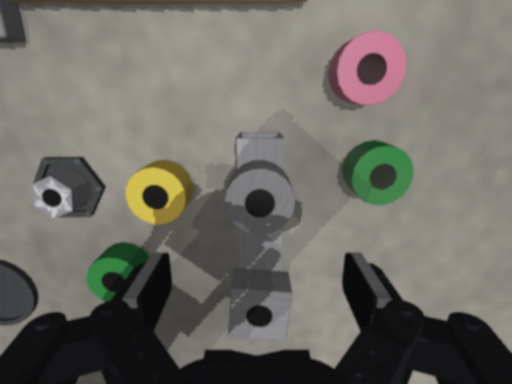

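move_arm --pt "0 0 0 0 -1 -30 0" --pt "0 0 0 0 -1.5 -60 0" --pt "0 0 0 0 -1.5 -85 0" --pt "0 0 0 0 -1.5 -100 0" --pt "0 0 0 0 -1.5 -107 0" --pt "0 0 0 0 -1.5 -107 40" --pt "0 0 0 0 -1.5 -107 70" --pt "0 0 0 0 -1.5 -107 85" --pt "0 0 0 0 -1.5 -107 100" --pt "0 0 0 0 -1.5 -107 255" --pt "0 0 0 0 -1.5 -107 255" --pt "0 0 0 0 -1.5 -107 255" --newtons 60

```text
time: 11.25
eef_pos: [0.6088, -0.2773, 0.0478]
tcp_rot: [0.475, 0.523, -0.474, 0.525]
contact_force: [-0.7, -0.4, 5.7]
opening: 0.634
```

```bash
python3 - <<'E'
from h import *
d=shot('wrist','w9.png');  held(d,(215,200,300,350),.065,.085)
E
```

```text
t 11.3 pos [ 608.9 -277.3   47.8] x [ 0.002 -0.001 -1.   ] yaw z -84.31 F [-0.9 -0.2  6.1] open 0.636 q [-0.58  0.47  1.7   0.    0.97  0.89]
blob [  16   63   52   44 1777] xyz [ 609.1 -276.8   75.2] rel tcp [ 0.2  0.5 27.4]
top z 75.2
```

View pics/w9.png

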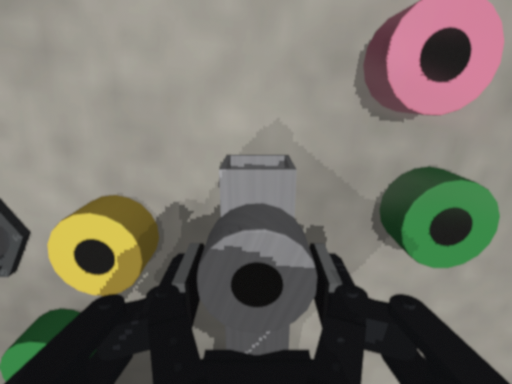

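move_arm --pt "0 0 0 0 0 5 255" --pt "0 0 0 0 0 14 255" --pt "0 0 0 0 0 28 255" --pt "0 0 0 0 0 44 255" --pt "0 0 0 0 0 60 255" --pt "0 0 0 -2 3 70 255" --pt "0 0 0 -8 13 75 255" --pt "0 0 0 -16 27 75 255" --pt "0 0 0 -28 48 75 255" --pt "0 0 0 -40 68 75 255" --pt "0 0 0 -48 82 75 255" --pt "0 0 0 -52 89 75 255"

```text
time: 12.5
eef_pos: [0.5552, -0.186, 0.1222]
tcp_rot: [0.474, 0.524, -0.474, 0.524]
contact_force: [0.0, 0.2, -5.4]
opening: 0.633
```

```bash
python3 - <<'E'
from h import *
d=shot('wrist','w10.png');  held(d,(215,200,300,350),.12,.18)
shot('scene','s10.png')
c=cv2.imread('pics/s10.png'); cv2.imwrite('pics/s10z.png',cv2.resize(c[130:300,60:260],None,fx=3.5,fy=3.5))
go([442.5,8,120],-84.4)
E
```

```text
t 12.55 pos [ 555.1 -185.6  122.2] x [-0.     0.001 -1.   ] yaw z -84.23 F [-1.2  2.2 -7. ] open 0.636 q [-0.5   0.2   1.89  0.    1.05  0.97]
blob [  17   63   51   44 1760] xyz [ 555.4 -185.5  149.5] rel tcp [ 0.3  0.1 27.3]
top z 149.5
t 12.6 pos [ 556.  -186.9  122.6] x [ 0.001 -0.001 -1.   ] yaw z -84.24 F [ 0.2 -0.5 -6.4] open 0.635 q [-0.5   0.21  1.88  0.    1.05  0.97]
yaw -84.4 turn [ 0.001  0.001 -0.003]
yaw 95.6 turn [-2.000e-03  1.000e-03  3.139e+00]
shift [-113.5  194.9   -2.6]
```

View pics/s10z.png

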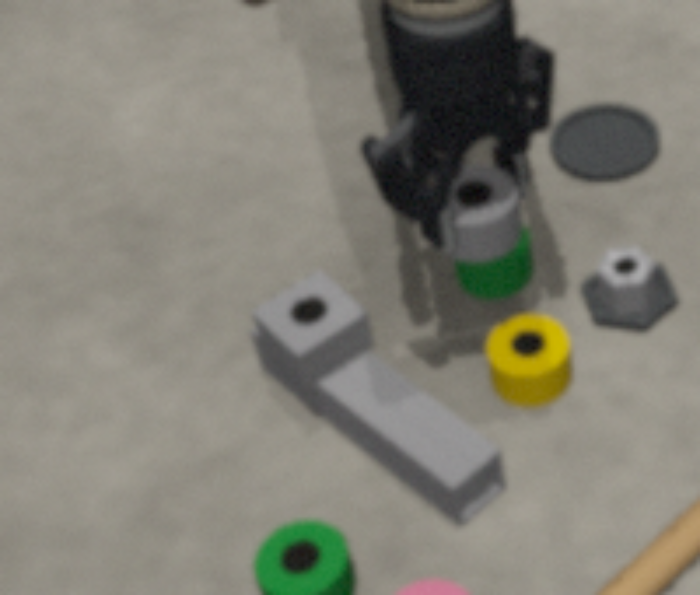

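move_arm --pt "0 0 0 -6 10 0 255" --pt "0 0 0 -18 30 0 255" --pt "0 0 0 -31 53 0 255" --pt "0 0 0 -44 76 0 255" --pt "0 0 0 -57 99 0 255" --pt "0 0 0 -70 121 0 255" --pt "0 0 0 -83 143 0 255" --pt "0 0 0 -96 165 0 255" --pt "0 0 0 -106 182 0 255" --pt "0 0 0 -111 191 0 255" --pt "0 0 0 -113 195 0 255" --pt "0 0 0 -113 195 0 255"

```text
time: 13.8
eef_pos: [0.4433, 0.0081, 0.1229]
tcp_rot: [0.474, 0.524, -0.474, 0.525]
contact_force: [-0.2, 0.0, -5.1]
opening: 0.638
```

```bash
python3 - <<'E'
from h import *
d=shot('wrist','w11.png');  held(d,(215,200,300,350),.12,.18)
np.savez('/tmp/w11.npz',**d)
E
python3 m4.py /tmp/w11.npz
```

```text
t 13.85 pos [443.6   7.7 122.9] x [ 0.003 -0.001 -1.   ] yaw z -84.24 F [ 0.3 -0.2 -6.1] open 0.639 q [-0.21 -0.12  2.22 -0.    1.04  1.26]
blob [  16   63   52   44 1766] xyz [443.4   8.5 150.2] rel tcp [-0.2  0.9 27.2]
top z 150.2
nest [269.5  34.4] [32.7 52.2] 75.8 circ 270.6 39.0 26.9 img (198, 318, 37, 37)
nest [452.6   9.8] [69.2 84.5] 4.9 circ 443.3 7.9 44.6 img (209, 141, 94, 76)
nest [439.6 230.4] [  9.9 105. ] 80.6 circ 440.2 234.5 52.5 img (0, 109, 12, 113)
nest [572.3 -76.6] [63.8 43.5] 41.4 circ 577.0 -82.0 32.0 img (349, 0, 74, 76)
nest [570.9  87.1] [27.6 83.3] 5.8 circ 573.7 87.5 42.2 img (114, 0, 112, 42)
```

View pics/w11.png

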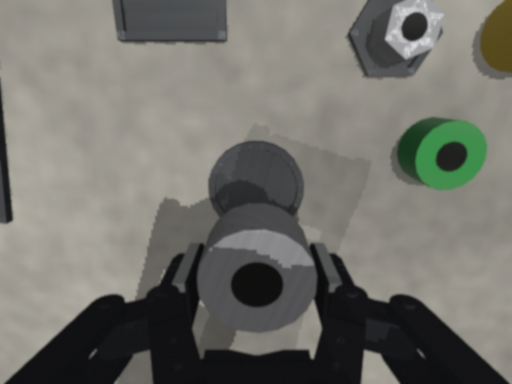

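move_arm --pt "0 0 0 0 0 -25 255" --pt "0 0 0 0 0 -50 255" --pt "0 0 0 0 0 -75 255" --pt "0 0 0 0 0 -92 255" --pt "0 0 0 0 0 -101 255" --pt "0 0 0 0 0 -106 255" --pt "0 0 0 0 0 -109 255" --pt "0 0 0 0 0 -111 255" --pt "0 0 0 0 0 -112 255" --pt "0 0 0 0 0 -113 255"

```text
time: 14.85
eef_pos: [0.4443, 0.0075, 0.0108]
tcp_rot: [0.475, 0.523, -0.474, 0.526]
contact_force: [-3.8, -0.2, 5.6]
opening: 0.636
```

```bash
python3 - <<'E'
from h import *
d=shot('wrist','w12.png');  held(d,(215,200,300,350),.02,.06)
c=cv2.imread('pics/w12.png'); cv2.imwrite('pics/w12z.png',cv2.resize(c[150:350,150:370],None,fx=3,fy=3,interpolation=cv2.INTER_CUBIC))
E
```

```text
t 14.9 pos [444.3   7.5  10.8] x [ 0.004 -0.002 -1.   ] yaw z -84.23 F [-1.   0.3 -3.4] open 0.638 q [-0.21  0.1   2.26 -0.    0.78  1.26]
blob [  16   63   52   44 1776] xyz [444.5   8.   38.2] rel tcp [ 0.2  0.5 27.4]
top z 38.2
```

View pics/w12z.png

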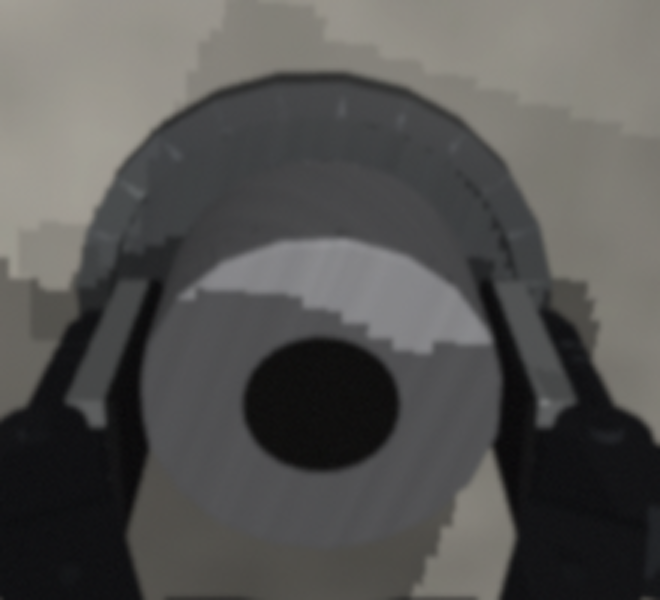

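move_arm --pt "0 0 0 0 0 -1 255" --pt "0 0 0 0 0 -1.5 255" --pt "0 0 0 0 0 -1.5 90" --pt "0 0 0 0 0 -1.5 80" --pt "0 0 0 0 0 -1 65" --pt "0 0 0 0 0 0 40" --pt "0 0 0 0 0 8 30" --pt "0 0 0 0 0 30 30" --pt "0 0 0 0 0 65 30" --pt "0 0 0 0 0 100 30" --pt "0 0 0 0 0 130 30" --pt "0 0 0 0 0 130 30"

```text
time: 16.1
eef_pos: [0.4479, 0.0069, 0.1465]
tcp_rot: [0.477, 0.52, -0.472, 0.529]
contact_force: [1.1, -0.4, 0.2]
opening: 0.88
```

```bash
python3 - <<'E'
from h import *
d=shot('wrist','w13.png'); held(d,(215,100,300,260),.025,.06); np.savez('/tmp/w13.npz',**d)
go([501.5,-287,150],-89)
E
python3 m4.py /tmp/w13.npz
```

```text
t 16.15 pos [446.3   7.2 143.9] x [ 0.011 -0.003 -1.   ] yaw z -84.23 F [ 0.4 -0.6  0.2] open 0.88 q [-0.21 -0.15  2.2  -0.    1.07  1.26]
blob [ 28  86  24  23 409] xyz [444.5   7.9  38.2] rel tcp [  -1.8    0.8 -105.6]
top z 38.2
t 16.15 pos [446.3   7.2 143.9] x [ 0.011 -0.003 -1.   ] yaw z -84.23 F [ 0.4 -0.6  0.2] open 0.88 q [-0.21 -0.15  2.2  -0.    1.07  1.26]
yaw -89 turn [ 0.003  0.01  -0.083]
yaw 91 turn [-0.016  0.005  3.058]
shift [  55.2 -294.2    6.1]
nest [354.5  10. ] [ 88.7 265.9] 88.1 circ 354.7 28.2 134.9 img (195, 144, 102, 216)
nest [577.5 -77.4] [65.3 54. ] 18.2 circ 580.0 -83.4 33.9 img (337, 6, 66, 80)
nest [577.1  87.7] [40.5 83.8] 5.9 circ 579.5 88.1 45.1 img (123, 0, 104, 55)
nest [485.7 232.5] [ 26.3 198.4] 81.2 circ 486.5 238.2 99.3 img (0, 0, 28, 219)
```

View pics/w13.png

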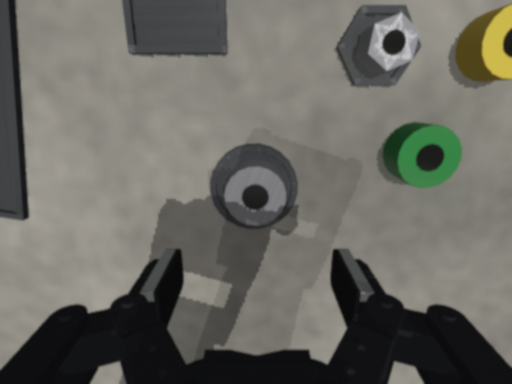

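move_arm --pt "0 0 -0.02 4 -20 6 0" --pt "0 0 -0.04 12 -60 6 0" --pt "0 0 -0.06 20 -105 6 0" --pt "0.003 0.01 -0.083 28 -150 6 0" --pt "0.003 0.01 -0.083 37 -195 6 0" --pt "0.003 0.01 -0.083 45 -240 6 0" --pt "0.003 0.01 -0.083 52 -275 6 0" --pt "0.003 0.01 -0.083 55 -294 6 0" --pt "0.003 0.01 -0.083 55 -294 6 0" --pt "0.003 0.01 -0.083 55 -294 6 0"

```text
time: 17.15
eef_pos: [0.5006, -0.2857, 0.1486]
tcp_rot: [0.496, 0.505, -0.495, 0.504]
contact_force: [0.4, 0.5, 0.1]
opening: 1.004
```

```bash
python3 - <<'E'
from h import *
d=shot('wrist','w14.png'); np.savez('/tmp/w1.npz',**d); held(d,(225,60,290,350),.065,.085)
go([501.5,-287,48],-89.3)
E
python3 m3.py
```

```text
t 17.2 pos [ 500.7 -285.2  148.9] x [-0.001  0.002 -1.   ] yaw z -88.94 F [0.8 0.8 0.4] open 1.005 q [-0.69  0.15  1.89  0.    1.1   0.86]
blob [ 21 133  28  26 585] xyz [ 500.7 -287.1   75.2] rel tcp [  0.   -1.9 -73.7]
top z 75.2
t 17.2 pos [ 500.7 -285.2  148.9] x [-0.001  0.002 -1.   ] yaw z -88.94 F [0.8 0.8 0.4] open 1.005 q [-0.69  0.15  1.89  0.    1.1   0.86]
yaw -89.3 turn [-0.002 -0.001 -0.006]
yaw 90.7 turn [ 2.000e-03 -2.000e-03  3.135e+00]
shift [   0.8   -1.8 -100.9]
bench 0.0013710585205382042
0.034 [ 217    0   66  164 8349] 41.2 rect [ 586.7 -280. ] [122.2  46. ] 3.2
0.034 [242 237  44   4  90] 41.3 rect [ 455.1 -292.4] [ 3.1 39.9] 1.1
0.067 [ 224  169   72   68 4687] 75.2 rect [ 502.2 -287.2] [55.1 53.7] 1.1
```

View pics/w14.png

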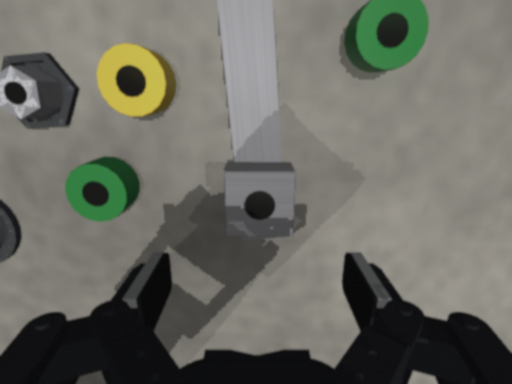

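move_arm --pt "0 0 0 1 -1 -30 0" --pt "0 0 0 1 -2 -60 0" --pt "0 0 0 1 -2 -85 0" --pt "0 0 0 1 -2 -98 0" --pt "0 0 0 1 -2 -104 0" --pt "0 0 0 1 -2 -104 40" --pt "0 0 0 1 -2 -104 70" --pt "0 0 0 1 -2 -104 85" --pt "0 0 0 1 -2 -104 100" --pt "0 0 0 1 -2 -104 255" --pt "0 0 0 1 -2 -104 255" --pt "0 0 0 1 -2 -104 255" --newtons 60

```text
time: 18.4
eef_pos: [0.5027, -0.2878, 0.0467]
tcp_rot: [0.496, 0.504, -0.495, 0.505]
contact_force: [0.0, 2.4, 5.6]
opening: 0.621
```

```bash
python3 - <<'E'
from h import *
d=shot('wrist','w15.png');  held(d,(215,200,300,350),.065,.085)
E
```

```text
t 18.45 pos [ 502.7 -287.8   46.7] x [ 0.001  0.    -1.   ] yaw z -88.95 F [-0.6  2.3  5.9] open 0.622 q [-0.7   0.3   1.93  0.    0.91  0.86]
blob [  16   67   52   44 1794] xyz [ 501.5 -287.3   75.2] rel tcp [-1.2  0.5 28.5]
top z 75.2
```

View pics/w15.png

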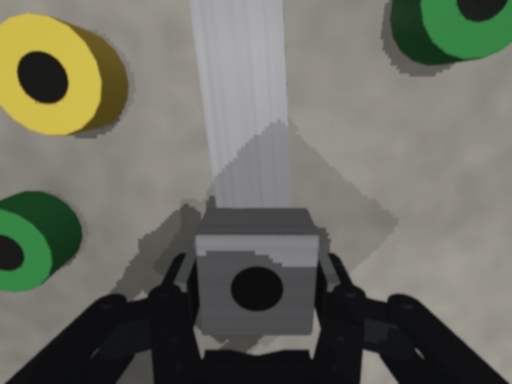

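move_arm --pt "0 0 0 0 0 5 255" --pt "0 0 0 0 0 14 255" --pt "0 0 0 0 0 28 255" --pt "0 0 0 0 0 44 255" --pt "0 0 0 0 0 60 255" --pt "0 0 0 2 8 72 255" --pt "0 0 0 6 24 78 255" --pt "0 0 0 13 50 80 255" --pt "0 0 0 21 80 80 255" --pt "0 0 0 29 110 80 255" --pt "0 0 0 34 130 80 255" --pt "0 0 0 36 140 80 255"

```text
time: 19.65
eef_pos: [0.5385, -0.1445, 0.1264]
tcp_rot: [0.495, 0.506, -0.494, 0.505]
contact_force: [0.7, -1.1, -6.0]
opening: 0.62
```

```bash
python3 - <<'E'
from h import *
d=shot('wrist','w16.png');  held(d,(215,200,300,350),.12,.18)
go([600,88.5,126],-84)
E
```

```text
t 19.7 pos [ 538.6 -144.1  126.4] x [ 0.     0.002 -1.   ] yaw z -88.79 F [-0.8  0.5 -6.5] open 0.621 q [-0.44  0.14  1.95  0.    1.05  1.1 ]
blob [  16   67   52   44 1757] xyz [ 537.3 -144.   154.8] rel tcp [-1.3  0.  28.3]
top z 154.8
t 19.7 pos [ 538.6 -144.1  126.4] x [ 0.     0.002 -1.   ] yaw z -88.79 F [-0.8  0.5 -6.5] open 0.621 q [-0.44  0.14  1.95  0.    1.05  1.1 ]
yaw -84 turn [-0.002 -0.     0.084]
yaw 96 turn [-0.     0.004 -3.058]
shift [ 61.4 232.6  -0.4]
```

View pics/w16.png

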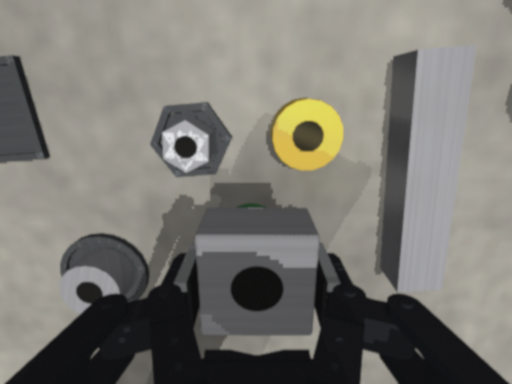

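move_arm --pt "0 0 0.01 3 10 0 255" --pt "0 0 0.02 8 32 0 255" --pt "0 0 0.03 16 60 0 255" --pt "0 0 0.04 24 90 0 255" --pt "0 0 0.05 32 120 0 255" --pt "0 0 0.06 40 150 0 255" --pt "0 0 0.07 48 180 0 255" --pt "0 0 0.08 55 207 0 255" --pt "0 0 0.084 60 225 0 255" --pt "0 0 0.084 61 232 0 255" --pt "0 0 0.084 61 232 0 255" --pt "0 0 0.084 61 232 0 255"

```text
time: 20.9
eef_pos: [0.5994, 0.0871, 0.1262]
tcp_rot: [0.473, 0.526, -0.473, 0.525]
contact_force: [-0.7, -0.3, -6.1]
opening: 0.618
```

```bash
python3 - <<'E'
from h import *
d=shot('wrist','w17.png');  held(d,(215,200,300,350),.12,.18)
np.savez('/tmp/w17.npz',**d)
E
python3 m4.py /tmp/w17.npz
```

```text
t 20.95 pos [599.4  86.8 126.3] x [-0.001  0.002 -1.   ] yaw z -84.04 F [ 0.3 -0.1 -5.5] open 0.616 q [-0.02  0.24  1.83  0.    1.07  1.44]
blob [  16   67   52   44 1754] xyz [598.2  87.4 154.5] rel tcp [-1.2  0.5 28.2]
top z 154.5
nest [582.4 -76. ] [51.9 62.5] 62.0 circ 581.4 -80.8 32.6 img (397, 200, 69, 53)
nest [611.4  91.7] [61.4 83.2] 6.0 circ 608.6 91.5 50.1 img (208, 141, 93, 67)
nest [508.8 262.6] [ 72.4 235.3] 85.9 circ 508.7 263.1 122.6 img (27, 134, 84, 211)
nest [735.8 -35. ] [52.7  9.4] 5.7 circ 735.8 -35.0 26.7 img (420, 0, 22, 76)
```

View pics/w17.png

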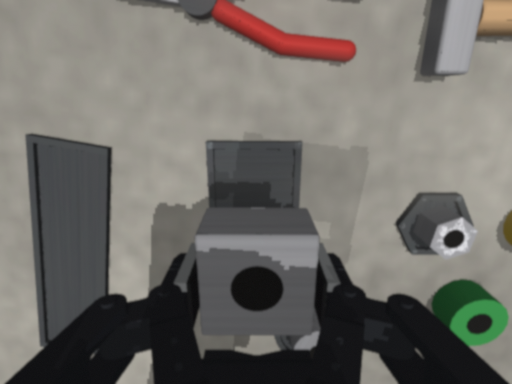

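move_arm --pt "0 0 0 1 2 -25 255" --pt "0 0 0 1 2 -50 255" --pt "0 0 0 1 2 -75 255" --pt "0 0 0 1 2 -95 255" --pt "0 0 0 1 2 -105 255" --pt "0 0 0 1 2 -110 255" --pt "0 0 0 1 2 -113 255" --pt "0 0 0 1 2 -115 255" --pt "0 0 0 1 2 -116 255" --pt "0 0 0 1 2 -117 255" --pt "0 0 0 1 2 -117.5 255"

```text
time: 22.05
eef_pos: [0.6011, 0.0889, 0.0098]
tcp_rot: [0.474, 0.526, -0.473, 0.525]
contact_force: [-2.0, -0.3, -0.1]
opening: 0.623
```

```bash
python3 - <<'E'
from h import *
d=shot('wrist','w18.png');  held(d,(215,200,300,350),.02,.06)
c=cv2.imread('pics/w18.png'); cv2.imwrite('pics/w18z.png',cv2.resize(c[150:350,150:370],None,fx=3,fy=3,interpolation=cv2.INTER_CUBIC))
E
```

```text
t 22.1 pos [601.   88.9   9.8] x [ 0.     0.002 -1.   ] yaw z -84.02 F [-1.2  0.7 -1.8] open 0.622 q [-0.02  0.41  1.87  0.    0.86  1.44]
blob [  16   67   52   44 1770] xyz [599.9  89.2  38.2] rel tcp [-1.2  0.3 28.4]
top z 38.2
```

View pics/w18z.png

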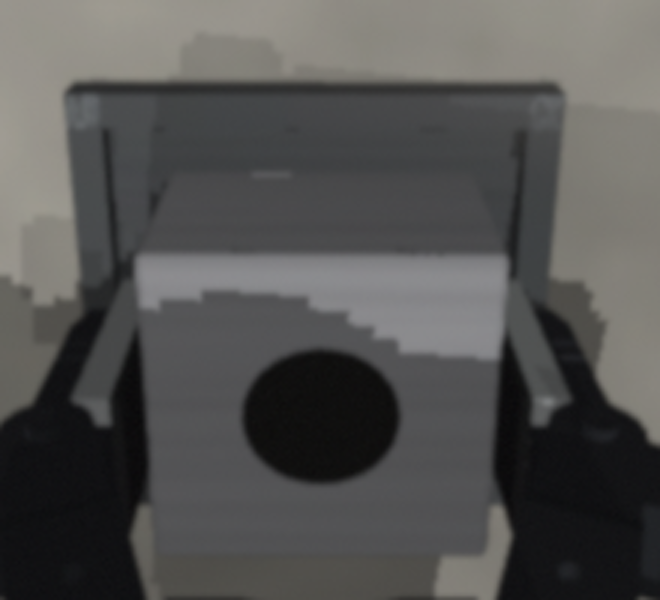

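move_arm --pt "0 0 0 0 0 -1 255" --pt "0 0 0 0 0 -2 255" --pt "0 0 0 0 0 -2 90" --pt "0 0 0 0 0 -2 80" --pt "0 0 0 0 0 -1 65" --pt "0 0 0 0 0 0 40" --pt "0 0 0 0 0 8 30" --pt "0 0 0 0 0 30 30" --pt "0 0 0 0 0 65 30" --pt "0 0 0 0 0 100 30" --pt "0 0 0 0 0 135 30" --pt "0 0 0 0 0 135 30"

```text
time: 23.3
eef_pos: [0.6052, 0.0889, 0.1525]
tcp_rot: [0.477, 0.522, -0.47, 0.529]
contact_force: [0.5, 0.2, -0.1]
opening: 0.885
```

```bash
python3 - <<'E'
from h import *
d=shot('wrist','w19.png'); held(d,(215,100,300,260),.025,.06)
d=shot('top','t19.png'); np.savez('/tmp/t19.npz',**d)
P=cloud(d)
k=((P[...,2]>.03)&(P[...,2]<.05)&(P[...,0]<.68)&(P[...,0]>.42)&(P[...,1]>-.34)&(P[...,1]<-.22)).astype(np.uint8)
n,l,s,ce=cv2.connectedComponentsWithStats(k); i=1+np.argmax(s[1:,4])
cs,_=cv2.findContours((l==i).astype(np.uint8),cv2.RETR_EXTERNAL,cv2.CHAIN_APPROX_NONE)
print('tube top',cv2.minAreaRect((plane(d,cs[0][:,0],.04)[:,:2]*1000).astype(np.float32)))
go([552,-282,150],-84.4)
E
```

```text
t 23.35 pos [603.5  88.9 149.3] x [ 0.009  0.001 -1.   ] yaw z -84.02 F [ 0.   0.5 -0.3] open 0.884 q [-0.02  0.22  1.81  0.    1.1   1.45]
blob [ 30  88  23  21 373] xyz [599.1  89.2  38.2] rel tcp [  -4.4    0.3 -111.1]
top z 38.2
tube top ((551.8753662109375, -281.3963623046875), (200.0107879638672, 43.077022552490234), 5.710777759552002)
t 23.4 pos [601.9  88.9 146.7] x [ 0.004  0.002 -1.   ] yaw z -84.02 F [-0.1 -0.  -0.4] open 0.883 q [-0.02  0.22  1.82  0.    1.1   1.45]
yaw -84.4 turn [-0.002  0.004 -0.007]
yaw 95.6 turn [-6.000e-03 -2.000e-03  3.135e+00]
shift [ -49.9 -370.9    3.3]
```

View pics/w19.png

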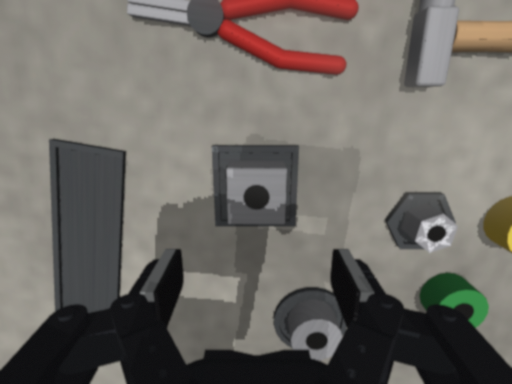

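move_arm --pt "0 0 0 -3 -25 3 0" --pt "0 0 0 -8 -62 3 0" --pt "0 0 0 -14 -102 3 0" --pt "0 0 0 -19 -142 3 0" --pt "0 0 0 -25 -182 3 0" --pt "0 0 0 -30 -222 3 0" --pt "0 0 0 -35 -262 3 0" --pt "0 0 0 -40 -302 3 0" --pt "-0.002 0.004 -0.007 -45 -338 3 0" --pt "-0.002 0.004 -0.007 -49 -362 3 0" --pt "-0.002 0.004 -0.007 -49 -371 3 0" --pt "-0.002 0.004 -0.007 -49 -371 3 0"

```text
time: 24.6
eef_pos: [0.5521, -0.2824, 0.1481]
tcp_rot: [0.475, 0.524, -0.476, 0.522]
contact_force: [-0.3, 0.0, -0.6]
opening: 1.0
```

```bash
python3 - <<'E'
from h import *
d=shot('wrist','w20.png'); P=cloud(d)
k=((P[...,2]>.034)&(P[...,2]<.047)&(P[...,0]<.68)&(P[...,0]>.42)&(P[...,1]>-.34)&(P[...,1]<-.22)).astype(np.uint8)
n,l,s,ce=cv2.connectedComponentsWithStats(k); i=1+np.argmax(s[1:,4]); print(s[i])
cs,_=cv2.findContours((l==i).astype(np.uint8),cv2.RETR_EXTERNAL,cv2.CHAIN_APPROX_NONE)
print('tube wrist',cv2.minAreaRect((plane(d,cs[0][:,0],.041)[:,:2]*1000).astype(np.float32)))
go([552.5,-282,6],-84.4)
E
```

```text
[  232    66    52   221 10207]
tube wrist ((554.4614868164062, -282.7040710449219), (199.8498077392578, 40.03361511230469), 5.678751468658447)
t 24.65 pos [ 552.4 -281.4  148.4] x [-0.002  0.001 -1.   ] yaw z -84.46 F [-0.  -0.3 -0.1] open 0.999 q [-0.63  0.25  1.78  0.    1.11  0.84]
yaw -84.4 turn [-0.001 -0.002  0.001]
yaw 95.6 turn [-3.000e-03  2.000e-03 -3.141e+00]
shift [ 1.000e-01 -6.000e-01 -1.424e+02]
```

View pics/w20.png

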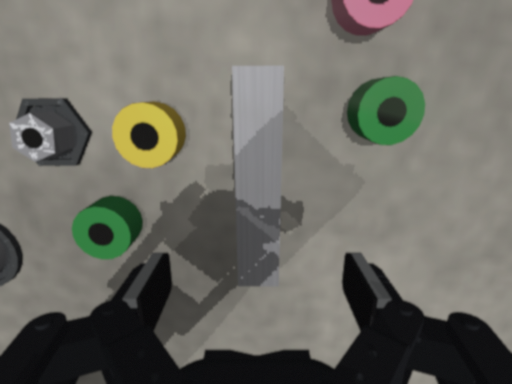

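move_arm --pt "0 0 0 1 -1 -35 0" --pt "0 0 0 1.5 -1 -70 0" --pt "0 0 0 1.5 -1 -105 0" --pt "0 0 0 1.5 -1 -128 0" --pt "0 0 0 1.5 -1 -138 0" --pt "0 0 0 1.5 -1 -141 40" --pt "0 0 0 1.5 -1 -141 80" --pt "0 0 0 1.5 -1 -141 110" --pt "0 0 0 1.5 -1 -141 130" --pt "0 0 0 1.5 -1 -141 255" --pt "0 0 0 1.5 -1 -141 255" --pt "0 0 0 1.5 -1 -141 255" --newtons 80

```text
time: 25.85
eef_pos: [0.555, -0.2832, 0.0093]
tcp_rot: [0.475, 0.523, -0.475, 0.524]
contact_force: [-1.0, 0.7, 6.9]
opening: 0.457
```

```bash
python3 - <<'E'
from h import *
tool(); d=shot('wrist','w21.png')
E
```

```text
t 25.85 pos [ 555.  -283.2    9.3] x [ 0.001 -0.    -1.   ] yaw z -84.45 F [-1.   0.7  6.9] open 0.457 q [-0.63  0.44  1.83  0.    0.87  0.84]
```

View pics/w21.png

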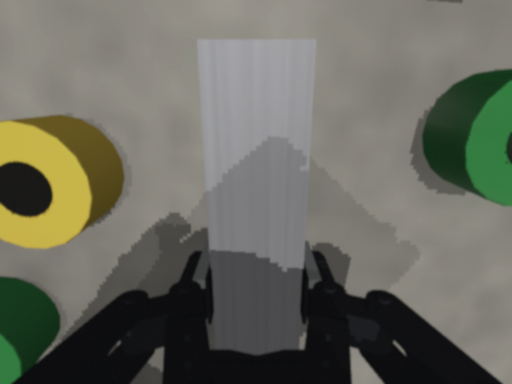

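Grip on the tube is good. Lifting and carrying it towards the long nest.

move_arm --pt "0 0 0 0 0 5 255" --pt "0 0 0 0 0 14 255" --pt "0 0 0 0 0 28 255" --pt "0 0 0 0 0 45 255" --pt "0 0 0 0 0 62 255" --pt "0 0 0 0 0 80 255" --pt "0 0 0 0 4 95 255" --pt "0 0 0 0 16 105 255" --pt "0 0 0 0 36 110 255" --pt "0 0 0 0 60 110 255" --pt "0 0 0 0 78 110 255" --pt "0 0 0 0 85 110 255"

```text
time: 27.1
eef_pos: [0.5541, -0.1947, 0.1182]
tcp_rot: [0.475, 0.525, -0.475, 0.523]
contact_force: [0.3, -0.6, -8.3]
opening: 0.455
```

```bash
python3 - <<'E'
from h import *
go([507,263.5,125],-94.1)
d=shot('scene','s22.png'); c=cv2.imread('pics/s22.png'); cv2.imwrite('pics/s22z.png',cv2.resize(c[100:300,60:300],None,fx=3,fy=3))
E
```

```text
t 27.1 pos [ 554.1 -194.7  118.2] x [-0.002  0.002 -1.   ] yaw z -84.3 F [ 0.3 -0.6 -8.3] open 0.455 q [-0.51  0.22  1.88  0.    1.05  0.96]
yaw -94.1 turn [-0.002 -0.002 -0.171]
yaw 85.9 turn [ 0.003 -0.003  2.971]
shift [-47.1 458.2   6.8]
```

View pics/s22z.png

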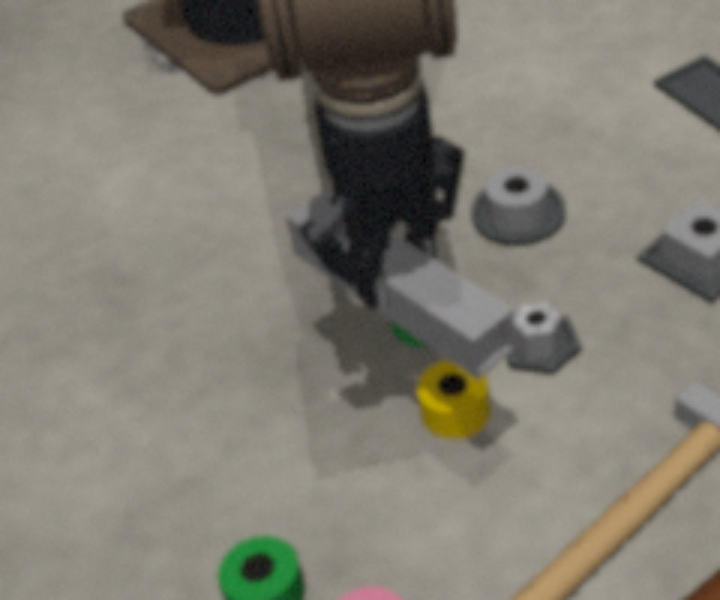

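move_arm --pt "0 0 0 -1 8 0 255" --pt "0 0 -0.01 -3 26 0 255" --pt "0 0 -0.02 -6 52 0 255" --pt "0 0 -0.03 -9 80 0 255" --pt "0 0 -0.045 -12 110 0 255" --pt "0 0 -0.06 -15 140 0 255" --pt "0 0 -0.075 -18 170 0 255" --pt "0 0 -0.09 -21 200 0 255" --pt "0 0 -0.105 -24 230 0 255" --pt "0 0 -0.12 -27 260 0 255" --pt "0 0 -0.135 -30 290 0 255" --pt "0 0 -0.15 -33 318 0 255"

```text
time: 28.35
eef_pos: [0.5211, 0.1243, 0.1183]
tcp_rot: [0.513, 0.488, -0.513, 0.486]
contact_force: [-0.2, 0.8, -8.2]
opening: 0.455
```

```bash
python3 - <<'E'
from h import *
go([507,263.5,118],-94.1)
E
```

```text
t 28.35 pos [521.1 124.3 118.3] x [-0.001  0.002 -1.   ] yaw z -92.97 F [-0.2  0.8 -8.2] open 0.455 q [0.04 0.11 2.01 0.   1.03 1.67]
yaw -94.1 turn [-0.002 -0.001 -0.02 ]
yaw 85.9 turn [ 2.000e-03 -3.000e-03  3.122e+00]
shift [-14.1 139.2  -0.3]
```

move_arm --pt "0 0 -0.005 -2 15 0 255" --pt "0 0 -0.01 -4 40 0 255" --pt "-0.002 0 -0.015 -7 68 0 255" --pt "-0.002 0 -0.02 -10 96 0 255" --pt "-0.002 0 -0.02 -12 120 0 255" --pt "-0.002 0 -0.02 -14 134 0 255" --pt "-0.002 0 -0.02 -14 139 0 255" --pt "-0.002 0 -0.02 -14 139 0 255" --pt "-0.002 0 -0.02 -14 139 0 255"

```text
time: 29.25
eef_pos: [0.5073, 0.2623, 0.1182]
tcp_rot: [-0.517, -0.482, 0.518, -0.481]
contact_force: [0.6, 0.6, -8.3]
opening: 0.459
```

```bash
python3 - <<'E'
from h import *
tool(); d=shot('wrist','w23.png'); np.savez('/tmp/w23.npz',**d)
P=cloud(d); m=(P[...,2]>.135)&(P[...,2]<.165)
k=m.astype(np.uint8); k[:, :150]=0; k[:,370:]=0
n,l,s,ce=cv2.connectedComponentsWithStats(k); i=1+np.argmax(s[1:,4]); z=np.median(P[l==i][:,2]);print(s[i],z)
cs,_=cv2.findContours((l==i).astype(np.uint8),cv2.RETR_EXTERNAL,cv2.CHAIN_APPROX_NONE)
print('tube',cv2.minAreaRect((plane(d,cs[0][:,0],z)[:,:2]*1000).astype(np.float32)))
shot('top','t23.png')
c=cv2.imread('pics/t23.png'); cv2.imwrite('pics/t23z.png',cv2.resize(c[150:320,90:290],None,fx=3.5,fy=3.5))
E
python3 m4.py /tmp/w23.npz
```

```text
t 29.25 pos [507.3 262.3 118.2] x [-0.001 -0.001 -1.   ] yaw z -94.15 F [ 0.6  0.6 -8.3] open 0.459 q [ 0.3   0.18  1.92 -0.    1.04  1.94]
[  171    40   173   315 33916] 0.1499806700316642
tube ((540.012451171875, 266.01513671875), (137.57455444335938, 74.10334014892578), 6.57842493057251)
nest [471.7 326.1] [28.2 45.7] 74.9 circ 471.7 327.7 23.6 img (175, 209, 32, 45)
nest [440.7  41.7] [81.7 29.5] 11.2 circ 443.4 28.0 40.8 img (479, 199, 33, 76)
nest [599.1  95.8] [85.1 80.9] 7.0 circ 599.0 94.8 57.4 img (409, 0, 103, 126)
```

View pics/w23.png

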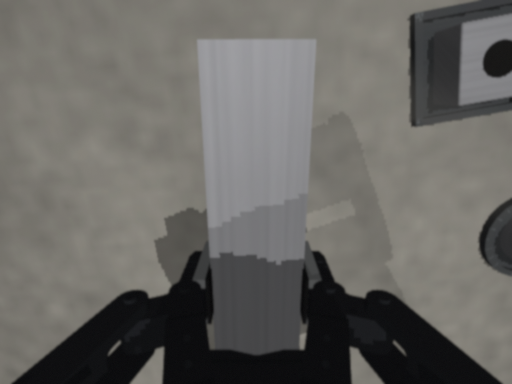

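View pics/t23z.png

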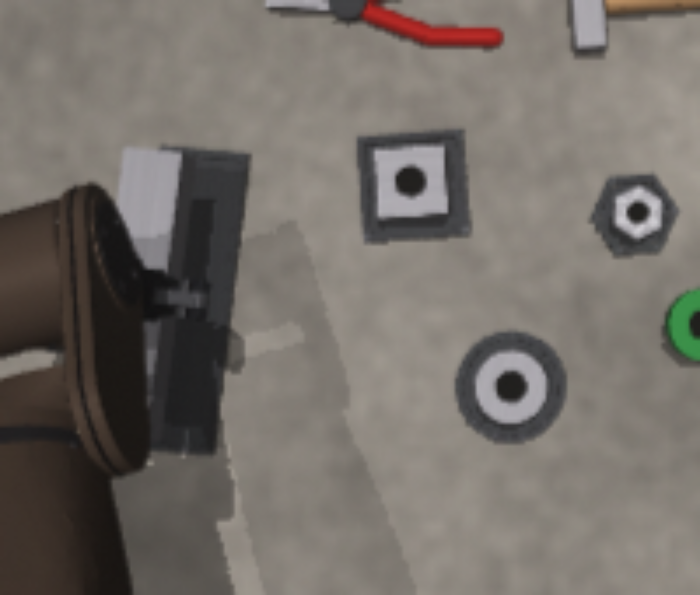

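move_arm --pt "0 0 0 0 1 -20 255" --pt "0 0 0 0 1 -45 255" --pt "0 0 0 0 1 -65 255" --pt "0 0 0 0 1 -78 255" --pt "0 0 0 0 1 -85 255" --pt "0 0 0 0 1 -86 255"

```text
time: 29.95
eef_pos: [0.5072, 0.2628, 0.0316]
tcp_rot: [-0.517, -0.482, 0.519, -0.481]
contact_force: [-0.2, -0.7, -8.6]
opening: 0.452
```

```bash
python3 - <<'E'
from h import *
tool(); d=shot('wrist','w24.png'); np.savez('/tmp/w24.npz',**d)
c=cv2.imread('pics/w24.png'); cv2.imwrite('pics/w24z.png',cv2.resize(c[0:260,150:370],None,fx=2.3,fy=2.3,interpolation=cv2.INTER_CUBIC))
s=shot('scene','s24.png'); c=cv2.imread('pics/s24.png'); cv2.imwrite('pics/s24z.png',cv2.resize(c[60:220,220:400],None,fx=3.7,fy=3.7,interpolation=cv2.INTER_CUBIC))
E
```

```text
t 29.95 pos [507.2 262.8  31.6] x [-0.002 -0.001 -1.   ] yaw z -94.21 F [-0.2 -0.7 -8.6] open 0.452 q [ 0.3   0.31  1.95 -0.    0.88  1.95]
```

View pics/w24z.png

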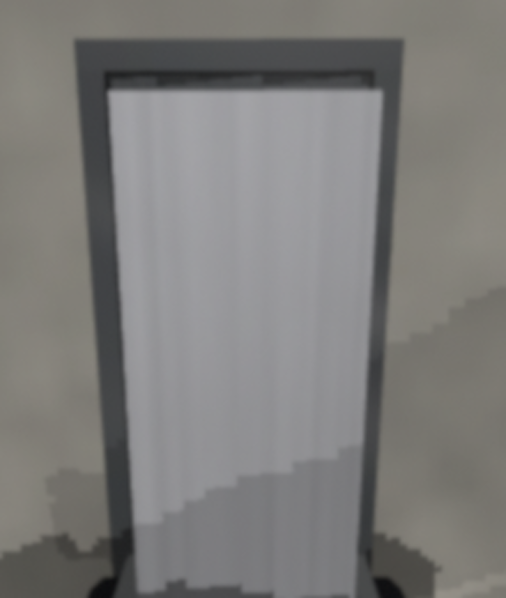

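View pics/s24z.png

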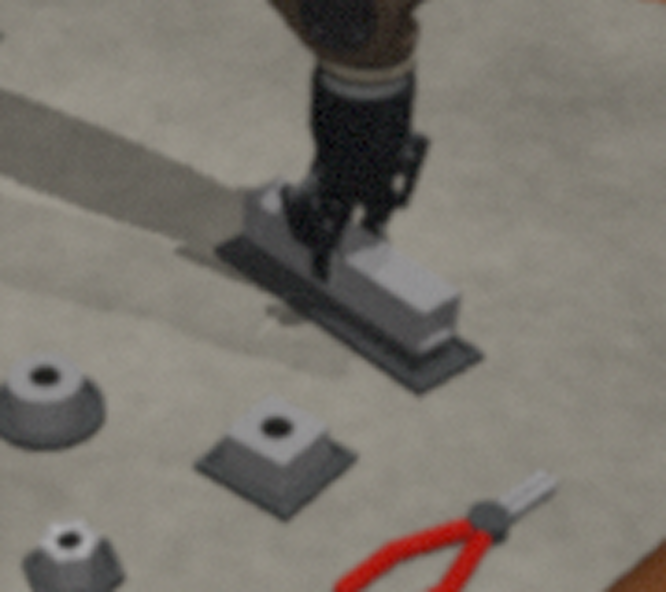

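```bash
python3 - <<'E'
from h import *
d=dict(np.load('/tmp/w24.npz'))
n=plane(d,[(183.5,17.4),(325.2,17.4)],.008)*1000; t=plane(d,[(197,39.6),(316.1,39.6)],.0623)*1000
print(n,t); a=np.radians(-4.1); u=np.array([np.cos(a),np.sin(a)])
print('nest c',n.mean(0)[:2]-118*u,'tube c',t.mean(0)[:2]-100*u, 'angles', [np.degrees(np.arctan2(*(p[0]-p[1])[[1,0]]))-90 for p in (n,t)])
E
```

```text
[[627.28359719 290.39221799   8.        ]
 [622.26124079 221.14692165   8.        ]] [[608.38378501 276.18549559  62.3       ]
 [605.4674302  236.04605476  62.3       ]]
nest c [507.0744066  264.20626825] tube c [507.18152931 263.26551961] angles [np.float64(-4.148394632480404), np.float64(-4.15555684800411)]
```

move_arm --pt "0 0 0 0 1 -6 255" --pt "0 0 0 0 1 -11 255" --pt "0 0 0 0 1 -14 255" --pt "0 0 0 0 1 -16 255" --pt "0 0 0 0 1 -18 255" --pt "0 0 0 0 1 -19 255" --pt "0 0 0 0 1 -20 255" --pt "0 0 0 0 1 -21 255" --pt "0 0 0 0 1 -21 255"

```text
time: 30.95
eef_pos: [0.5084, 0.2644, 0.0123]
tcp_rot: [0.518, 0.481, -0.518, 0.481]
contact_force: [-1.0, -0.3, -5.6]
opening: 0.454
```

move_arm --pt "0 0 0 0 0 -1 255" --pt "0 0 0 0 0 -2 255" --pt "0 0 0 0 0 -2 255" --pt "0 0 0 0 0 -2 255"

```text
time: 31.35
eef_pos: [0.5085, 0.2645, 0.0123]
tcp_rot: [-0.518, -0.481, 0.518, -0.481]
contact_force: [-7.0, -2.7, 5.1]
opening: 0.455
```

On the floor; opening gently and rising.

move_arm --pt "0 0 0 0 0 -1 130" --pt "0 0 0 0 0 -1 120" --pt "0 0 0 0 0 0 100" --pt "0 0 0 0 0 0 70" --pt "0 0 0 0 0 8 40" --pt "0 0 0 0 0 30 30" --pt "0 0 0 0 0 65 30" --pt "0 0 0 0 0 100 30" --pt "0 0 0 0 0 140 30" --pt "0 0 0 0 0 180 30"

```text
time: 32.35
eef_pos: [0.5083, 0.2644, 0.1943]
tcp_rot: [-0.518, -0.481, 0.518, -0.482]
contact_force: [1.6, 0.4, 0.2]
opening: 0.884
```

move_arm --pt "0 0 0 -30 30 10 30" --pt "0 0 0 -60 70 10 30" --pt "0 0 0 -90 110 10 30" --pt "0 0 0 -120 150 10 30" --pt "0 0 0 -150 190 10 30" --pt "0 0 0 -160 230 10 30" --pt "0 0 0 -170 260 10 30" --pt "0 0 0 -170 260 10 30" --pt "0 0 0 -170 260 10 30"

```text
time: 33.25
eef_pos: [0.3379, 0.5246, 0.2044]
tcp_rot: [-0.517, -0.482, 0.518, -0.482]
contact_force: [-0.5, -0.9, -0.1]
opening: 0.878
```

```bash
cat > chk.py <<'E'
from h import *
tool(); d=shot('top','tf.png'); s=shot('scene','sf.png'); P=cloud(d)
old=dict(np.load('/tmp/top.npz'))['color'].astype(int)
print('diff tools area',np.abs(old-d['color'])[120:170,150:355].mean())
g=cv2.cvtColor(d['color'],cv2.COLOR_RGB2GRAY)
for nm,c,r in(('hex',(579,-86),.03),('round',(443,8),.04),('square',(599,89.5),.045),('long',(507,264),.13)):
    c=np.array(c)/1000; k=(np.hypot(P[...,0]-c[0],P[...,1]-c[1])<r)&(P[...,2]>.022)
    z=np.median(P[k][:,2]); kk=(k&(np.abs(P[...,2]-z)<.006)).astype(np.uint8)
    cs,_=cv2.findContours(kk,cv2.RETR_EXTERNAL,cv2.CHAIN_APPROX_NONE); q=max(cs,key=cv2.contourArea)
    r=cv2.minAreaRect((plane(d,q[:,0],z)[:,:2]*1000).astype(np.float32)); print(nm,'top z',round(z*1000,1),np.round(r[0],1),np.round(r[1],1),round(r[2],1))
c=cv2.imread('pics/tf.png'); cv2.imwrite('pics/tfz.png',cv2.resize(c[120:300,100:300],None,fx=3.3,fy=3.3,interpolation=cv2.INTER_CUBIC))
E
python3 chk.py
```

```text
t 33.25 pos [337.9 524.6 204.4] x [ 0.    -0.001 -1.   ] yaw z -94.09 F [-0.5 -0.9 -0.1] open 0.878 q [ 0.84  0.2   1.73 -0.    1.21  2.48]
diff tools area 2.7118048780487807
hex top z 33.4 [577. -87.] [35.4 32.6] 1.0
round top z 38.0 [442.8   7. ] [52.5 53.2] 1.0
square top z 37.7 [596.1  89.1] [54.2 53.8] 2.1
long top z 43.7 [505.6 263.8] [ 42.2 199.7] 85.8
```

View pics/tfz.png

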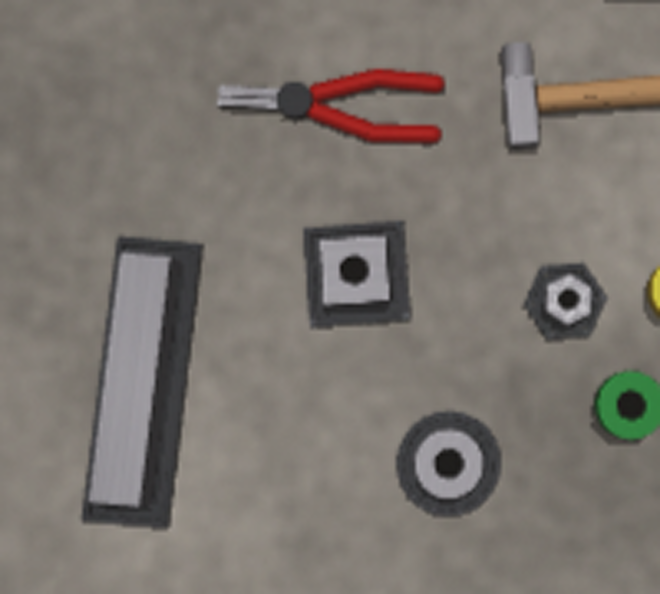

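View pics/sf.png

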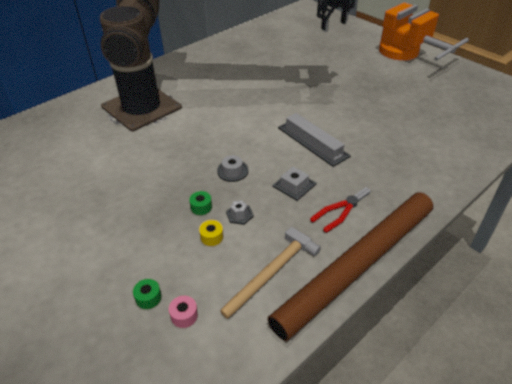

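The top view shows each part centred in its nest, and the pliers and hammer look unmoved.

```bash
python3 - <<'E'
from plant import ctrl
print(ctrl.sign_off())
E
```

```text
the job is handed in; nothing more can be done
None
```

All four parts are in their own nests, and I handed the job in at about 33 s of the 96 s allowed. I placed them in this order: boss, collar, block, tube. Each was lowered to the nest floor before the gripper opened.

In the last top view:

| Part | Top height (mm) | Expected (mm) | Offset from nest centre, x / y (mm) |
|---|---|---|---|
| Boss | 33.4 | 33 | about 1 / 1.5 |
| Collar | 38.0 | 37 | about 2 / 2 |
| Block | 37.7 | 37 | about 1 / 1 |
| Tube | 43.7 | 43 | under 1 / 1 |

- **Heights:** they run 0.4–1.0 mm high. The same camera read the starting pile up to about 1 mm high, so I take this as its bias.
- **Tube direction:** it lies along the nest to within about 0.1°.
- **Pliers and hammer:** they look unmoved. The image there differs from the start by only about 2.7 grey levels on average.
- **Robot:** the arm was clear of everything, with no contact force beyond sensor noise.

The wrist and top cameras disagreed by up to about 4 mm on positions. I aimed between the two, and this is well inside the 13–16 mm tolerances. No check failed, and the hand-in reported no verdict.

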